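# Close a filter cassette in the sprung hand press

### The job

Put the filter cassette together in the round nest of the hand press: first the white base, then the teal spacer ring on it, then the purple lid on top, each set down gently (not dropped) and lying flat and square in the nest. Then swing the press's sprung lever (the one with the black cross handle) over and hold it right down on its stop, so that the foot squeezes the cassette: I will put the sealing band round it, so finish while still holding the lever down, because it flies open when let go. Leave the other things on the bench where they are.

Things in the scene. Friction and masses are not known exactly. Their poses are not given: they have to be found in the camera images.
- press: Fixed blue hand press for closing cassettes. Origin on the bench under the nest's centre, z up; its -x is the side to which the lever closes (roughly towards the robot), +x has the hinge. Base plate 12 mm thick, x -75 to +125, y +-85 mm. Hinge cheeks at x 69 to 105, |y| 69 to 77 mm, 88 mm tall; stop posts 12 mm wide, 60 mm tall, at x 45, y +-60 mm.
- nest_floor (a point): Centre of the black nest floor, 18 mm above the bench; axes as the press. The nest: two curved walls on its -x and +x sides, bore 49.6 mm, 9 mm thick, tops 55 mm above the bench, the top 6 mm flared out by 3.5 mm. Between them finger slots 38 mm wide are open on the +y and -y sides right down to the base plate: put parts in with the fingers closing along the press's y.
- press_hinge (a point): Centre of the lever hinge pin, 68 mm above the bench, at x +85 mm in the press frame; the pin runs along the press y. The round foot (38 mm wide, orange face, 20 mm hole that clears the lid port) reaches 17 mm below the lever arms when they are level; with the lever open it stands 83 mm to the +x side of the nest centre, about 155 mm above the bench, so the nest is free from above.
- press_lever (a joint): Lever angle about its hinge, rad: 0 = open, leaning 10 degrees back beyond upright; grows as it swings over the nest to the press's -x; 1.745 = level, on the down stop. A spring always pulls it open (0.6 N m at 0, 1.65 N m at the stop). The foot meets the lid 0.06 rad before the stop and then pushes up to 15 N: about 14 N down at the handle holds it on the stop.
- press_handle (a point): Middle of the black round cross handle (22 mm thick, 104 mm long along the press's y, a sleeve turning freely on its bar), 180 mm from the hinge: 245 mm above the bench when open, 68 mm on the stop. It joins the lever's two flat arms at y +-60 mm; between them only a 26 mm wide crosspiece with the foot, 85 mm from the hinge. Axes turn with the lever; on the stop as the press.
- cassette_base: White round cassette base, loose, 46 mm in diameter, 20 mm tall, 35 g; round recess 39 mm wide and 4 mm deep in the top with a white filter pad. Origin at the centre of its underside, z up. In the nest its origin is at the nest floor.
- cassette_spacer: Teal spacer ring, loose, 46 mm in diameter, 13 mm tall, 22 g, 26 mm hole; a 32 mm wide spigot makes up its lowest 3 mm, the flange runs from 3 to 13 mm and has a 4 mm deep, 39 mm wide recess in its top. Origin at the centre of its underside (of the spigot), z up. On the base its spigot drops into the recess: its origin is then 17 mm above the nest floor.
- cassette_lid: Purple cassette lid, loose, 25 g: spigot 32 mm wide and 3 mm high below, flange 46 mm in diameter from 3 to 11 mm, port 12 mm in diameter up to 18 mm. Origin at the centre of its underside (of the spigot), z up. On the spacer its origin is 27 mm above the nest floor.
- banded_cassette: Bystander: finished white cassette with a paper band and an orange lid, 46 mm in diameter, 45 mm tall. Origin at the centre of its underside.
- vial_rack: Bystander: black rack with small vials in white, purple, teal and orange caps, 92 x 132 mm, 51 mm tall. Origin at the centre of its underside.
- forceps: Bystander: steel forceps lying flat, 125 mm long, 8 mm high. Origin at its middle, on the bench.
- petri_dish: Bystander: flat lidded dish, 90 mm in diameter, 15 mm tall. Origin at the centre of its underside.
- sample_pot: Bystander: white sample pot with a yellow cap, 48 mm in diameter, 58 mm tall. Origin at the centre of its underside.
- tip_box: Bystander: box of pipette tips, 85 x 120 mm, 57 mm tall. Origin at the centre of its underside.
- kit_carton: Bystander: white carton with a green and a red stripe, 75 x 95 mm, 55 mm tall. Origin at the centre of its underside.
There are look-alikes about, which are no part of the job. Several things have the shape of the cassette_lid; the one meant has the colours described above.

How it is judged:
By the outcome, as a careful person would: the job done as asked, in the order asked, and still so for the second after the job is handed in, while the arm keeps its last pose, push and grip.
It also fails if it takes over 72 s, if anything falls off the work surface, if the arm or the gripper's body presses on something with over 40 N, if the wrist force passes 120 N, or if a joint passes its speed limit or range.

### The arm

A 6-joint arm with a two-finger parallel gripper is mounted at the origin on the work surface. World frame = base frame: x ahead of the robot, y to its left, z up, the work surface at z = 0. Lengths are in mm, angles in degrees, forces in N, time in s.
With the tool pointing down it reaches from about 300 to 850 mm from the base axis. Payload 4.2 kg.
Tool frame: the origin (TCP) lies between the finger pads; the fingertips stand 25 mm ahead of it and the grasp point (between the pads) lies 6 mm ahead of it; x points along the fingers, y is the direction in which the jaws open and shut, and the axes are right-handed (so a half turn about x gives the same grasp; the last joint's range is limited). The gripper opens to 91 mm and grips with 3 to 60 N. Pads are 32 mm wide; open, the fingers measure 118 mm over their backs; the gripper's body (76 mm by 178 mm) begins 60 mm behind the grasp point.
Start: joints at [-67.38, 18.312, 89.639, -0, 72.044, -1.146], TCP at [231.734, -526.254, 203.776] pointing down, gripper open.
Joint ranges: [-177.97, 177.97], [-48.28, 115.42], [12.27, 149.76], [-77.06, 257.06], [2.81, 150.46], [-146.56, 146.56]. Speed limits (degrees/s): [147.25, 147.25, 180, 180, 180, 180].

### API

Orientations are given as [roll, pitch, yaw] about the fixed x, y, z axes, in that order (R = Rz(yaw) Ry(pitch) Rx(roll)).
In Python, from workcell import env gives the robot as it stands.
- The arm moves only by the tool jog_arm, never from a script. Its argument "plan" is one flat list of numbers, 4 for each row, row after row: the shift along the tool's x, y, z in cm, then the turn about the tool's x in units of 6 degrees (1.0 is 6 degrees). In form: [tx, ty, tz, turn, tx, ty, tz, turn, ...]. A call has 1 to 12 rows; each row shifts and turns the commanded pose from where the row before left it, along the tool's axes as they then stand; what a row does not reach is not made up. A row lasts 1/12 s, in which the tool goes at most 41.7 mm and 7.16 degrees, less where a joint would pass 70% of its speed; a pose out of reach is approached as far as the arm can. A call with a gripper value outside its range is refused whole. "claw" is the finger opening in cm, from 0 to 9.12, set as the call begins (left out, the last holds). The fingers move at their own pace and stop on an object; "newtons" is the grip in N (left out, the last holds). Time passes only in rows, so rows that do not move let the fingers close. It gives the time, the measured TCP pose, the force and the opening at its end, in the units of the state.
- env.state(): the state, without advancing time (a new reading comes with each control period).
- env.grab_frame(name): name is "scene" or "side" or "wrist"; returns the picture (400x640x3 uint8, red, green, blue); there is no depth.
- env.calibration(name): a dict with "vertical_fov" (degrees; the focal length in pixels is half the picture's height over the tangent of half this angle, whatever the lens; pixels are square), "cx", "cy" (the principal point, pixels), "k1" (the pictures are not rectified: a ray, as slopes to the right and down, at radius r is drawn at 1 + k1 r^2 times it, then the intrinsics apply), "origin" and "orientation" of the camera in the world; the wrist camera has in their place "T_tool_cam" (4x4, takes a point from camera to tool coordinates, whose origin is the TCP and whose axes are the tool frame's). Camera axes: x right, y down, z forward; pixel columns grow to the right and rows downward; lengths in mm; the calibration is good to about 2 mm. A picture is of the moment at which its call begins: read the wrist's pose just before it. calibration takes no time and is no camera call.
- env.job_done(): hands the job in, once; it reports no verdict.
The state is a dict: "time_s": time; "qpos": joint angles; "qvel": joint speeds; "effort": joint torques, N m; "ee_pos": TCP position; "ee_rot": TCP orientation; "force": force on the tool from outside, world axes, zero at the start; "torque": the same for the moment, N m; "gripper_width": finger opening in mm.
Only numpy, scipy, OpenCV 4.12 (cv2) and the standard library are available. Lean on these libraries where they do the work, as an engineer would, in place of code of your own. Each camera call takes 0.05 s, during which the arm holds its last target.

## Working session

There is one attempt and no reset: what is moved stays moved. The work goes in short steps, Python scripts to look and compute and a tool call to move; the robot and the scene stay as the last step left them, time stands still between calls to the robot, and variables do not carry over. Pictures are saved under pics/ and viewed, and the job is handed in when it is done.

Besides the shell and the picture viewer there is one more tool, called after "Request:" in YAML: its name, and indented under it one key for each argument. jog_arm: Moves the arm, as the interface text tells. Its arguments: {"type":"object","properties":{"plan":{"type":"array"},"claw":{"type":"number"},"newtons":{"type":"number"}},"required":["plan"]}

```bash
ls; mkdir -p pics
python3 - <<'E'
from workcell import env
import cv2
print(env.state())
for n in ["scene","side","wrist"]:
    print(n,env.calibration(n))
    im=env.grab_frame(n); cv2.imwrite(f"pics/{n}0.png",im[:,:,::-1])
E
```

```text
pics
{'time_s': 0.0, 'qpos': array([-6.73776933e+01,  1.83545635e+01,  8.97068149e+01,  2.75828041e-04,
        7.20422538e+01, -1.14547341e+00]), 'qvel': array([ 0.03879193,  0.01494441, -0.0381281 , -0.05829457,  0.02124444,
        0.06741377]), 'effort': array([ 2.06383957e-03, -4.12465417e+01, -2.31970632e+01,  7.27993716e-02,
        4.54833987e-02, -1.42139929e-04]), 'ee_pos': array([ 231.55062102, -525.75373122,  202.88821858]), 'ee_rot': array([-91.29045753,  89.89636744, 112.47723727]), 'force': array([ 0.19206514, -1.16700134,  0.44194202]), 'torque': array([-0.0057916 ,  0.00789015, -0.03655796]), 'gripper_width': 91.47316074683297}
scene {'vertical_fov': 51.074210631357396, 'cx': 320.40958586635395, 'cy': 199.16339857540413, 'k1': -0.0750746784458234, 'origin': array([1010.84748178,  429.00513663, 1132.50123114]), 'orientation': array([-1.47949797e+02, -9.26976391e-02,  1.35380043e+02])}
side {'vertical_fov': 55.146191535984016, 'cx': 323.13049878944355, 'cy': 196.6739771274186, 'k1': 0.005799083388794571, 'origin': array([ 397.49496984, -845.29458189,  878.02341829]), 'orientation': array([-129.12354809,    0.71427777,  -12.97355767])}
wrist {'vertical_fov': 64.4443952869401, 'cx': 318.26853349102464, 'cy': 203.7517775285294, 'k1': -0.024797529321873343, 'T_tool_cam': array([[ 6.51384212e-04, -2.60725313e-01,  9.65412807e-01,
        -1.82042782e+02],
       [ 9.99999632e-01,  7.08783029e-04, -4.83302368e-04,
         7.61234598e-02],
       [-5.58259052e-04,  9.65412766e-01,  2.60725678e-01,
        -7.38932902e+01],
       [ 0.00000000e+00,  0.00000000e+00,  0.00000000e+00,
         1.00000000e+00]])}
```

View pics/scene0.png

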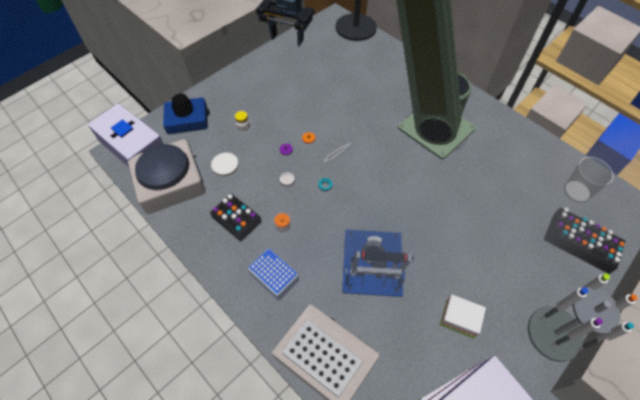

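View pics/side0.png

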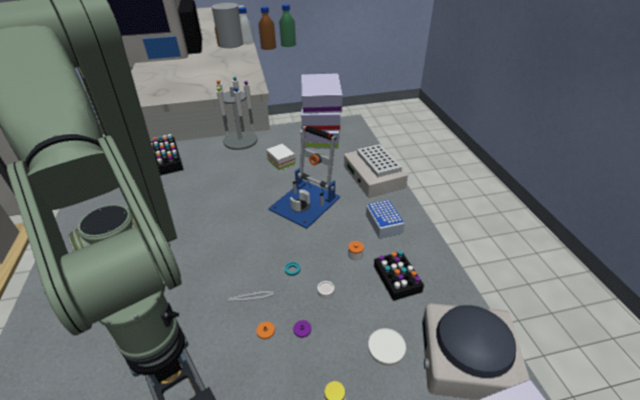

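View pics/wrist0.png

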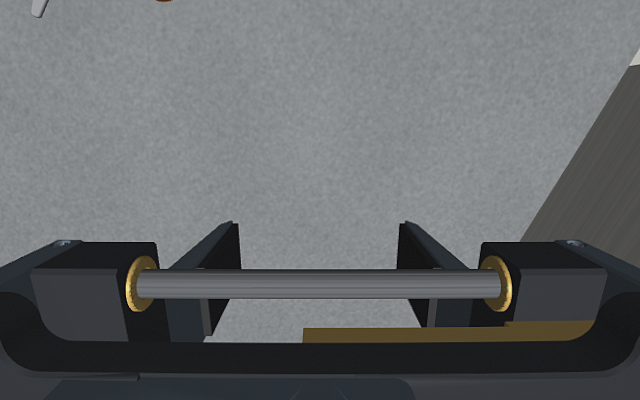

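Scene view: the purple lid is at (286,149). Things that could be mistaken for it are the orange lid at (309,138), the banded cassette at (282,220) and the rack caps. The white base is at (287,179), not the petri dish (225,163) or the pot (241,118). The teal spacer is at (325,184), and the press is at (375,262).

```bash
cat > h.py <<'E'
import numpy as np, cv2
from scipy.spatial.transform import Rotation as Ro
from workcell import env
def RM(rpy): return Ro.from_euler('xyz',rpy,degrees=True).as_matrix()
def cam(name,st=None):
    c=env.calibration(name); f=200/np.tan(np.radians(c['vertical_fov'])/2)
    if name=='wrist':
        T=np.eye(4);T[:3,:3]=RM(st['ee_rot']);T[:3,3]=st['ee_pos'];T=T@c['T_tool_cam']
        R,o=T[:3,:3],T[:3,3]
    else: R,o=RM(c['orientation']),np.array(c['origin'])
    return dict(f=f,cx=c['cx'],cy=c['cy'],k=c['k1'],R=R,o=o)
def ray(C,u,v):
    d=np.array([(u-C['cx'])/C['f'],(v-C['cy'])/C['f']]);s=d.copy()
    for _ in range(20): s=d/(1+C['k']*(s@s))
    return C['R']@np.array([s[0],s[1],1.])
def onz(C,u,v,z):
    r=ray(C,u,v); return C['o']+r*(z-C['o'][2])/r[2]
def tri(C1,p1,C2,p2):
    a,b=ray(C1,*p1),ray(C2,*p2);M=np.stack([a,-b],1);t=np.linalg.lstsq(M,C2['o']-C1['o'],rcond=None)[0]
    A=C1['o']+a*t[0];B=C2['o']+b*t[1];return (A+B)/2,np.linalg.norm(A-B)
def proj(C,P):
    q=C['R'].T@(np.array(P)-C['o']);s=q[:2]/q[2];s=s*(1+C['k']*(s@s));return C['f']*s[0]+C['cx'],C['f']*s[1]+C['cy']
E
python3 - <<'E'
from h import *
ims={n:cv2.imread(f"pics/{n}0.png") for n in ["scene","side"]}
pts={}
for n in ims:
    C=cam(n);hsv=cv2.cvtColor(ims[n],cv2.COLOR_BGR2HSV)
    for nm,lo,hi,z in [("purple",(130,110,40),(160,255,255),8),("teal",(82,110,60),(96,255,255),10),("white",(0,0,175),(180,45,255),18),("orange",(5,150,100),(18,255,255),9)]:
        m=cv2.inRange(hsv,lo,hi);N,L,S,ce=cv2.connectedComponentsWithStats(m)
        for i in range(1,N):
            if S[i,4]>25:
                x,y,w,h,a=S[i];P=onz(C,x+w/2-.5,y+h/2-.5,z)
                if 200<P[0]<900 and -450<P[1]<350: print(n,nm,S[i],ce[i].round(1),P.round(0))
# crops
a=cv2.resize(ims["scene"][120:300,200:440],None,fx=3.3,fy=3.3,interpolation=cv2.INTER_CUBIC);cv2.imwrite("pics/c1.png",a)
b=cv2.resize(ims["side"][110:350,220:420],None,fx=2.5,fy=2.5,interpolation=cv2.INTER_CUBIC);cv2.imwrite("pics/c2.png",b)
E
```

```text
scene purple [280 144  12  10 106] [285.6 148.6] [ 456. -301.    8.]
scene teal [318 178  14  13 108] [324.7 183.6] [ 466. -102.   10.]
scene teal [235 225   6   6  26] [237.8 227.5] [ 767. -175.   10.]
scene white [211 153  27  21 445] [224.  162.9] [ 649. -393.   18.]
scene white [170 163  28  27 194] [188.7 177.5] [ 776. -445.   18.]
scene white [280 173  14  11 119] [286.6 178.2] [ 541. -201.   18.]
scene white [ 274  306  104   94 4080] [326.8 353. ] [838. 275.  18.]
scene orange [302 133  13  10 102] [308.3 137.4] [ 368. -282.    9.]
scene orange [275 214  14  13 147] [281.7 219.9] [ 654. -101.    9.]
side purple [394 256   7   6  27] [396.8 258.8] [ 776. -139.    8.]
side purple [397 274   7   6  31] [400.3 276.4] [ 759. -205.    8.]
side purple [414 276   6   6  28] [416.7 278.6] [ 802. -223.    8.]
side purple [294 321  17  16 224] [301.8 328.3] [ 456. -303.    8.]
side teal [285 262  15  13 124] [291.9 267.9] [ 464. -103.   10.]
side teal [385 265   6   6  26] [387.3 267.7] [ 735. -167.   10.]
side teal [401 267   6   6  29] [403.6 269.5] [ 778. -185.   10.]
side white [346 153  55  31 332] [368.6 170.9] [854. 314.  18.]
side white [318 282  16  12 149] [325.4 287.9] [ 542. -200.   18.]
side white [438 307  13  11  39] [443.5 310.1] [ 822. -347.   18.]
side white [ 369  329   37   34 1000] [386.8 345.3] [ 646. -401.   18.]
side orange [349 242  14  11 131] [355.5 247. ] [669. -66.   9.]
side orange [257 322  17  17 224] [265.1 329.9] [ 365. -286.    9.]
```

View pics/c1.png

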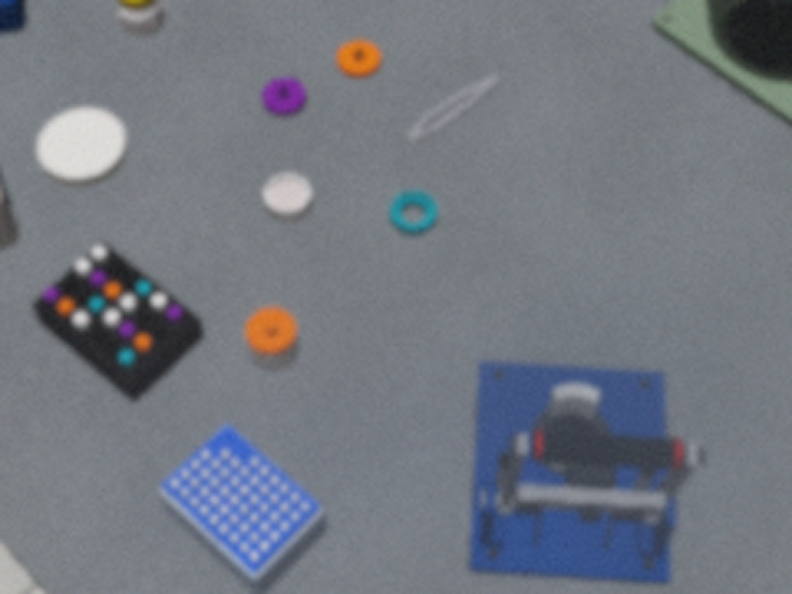

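View pics/c2.png

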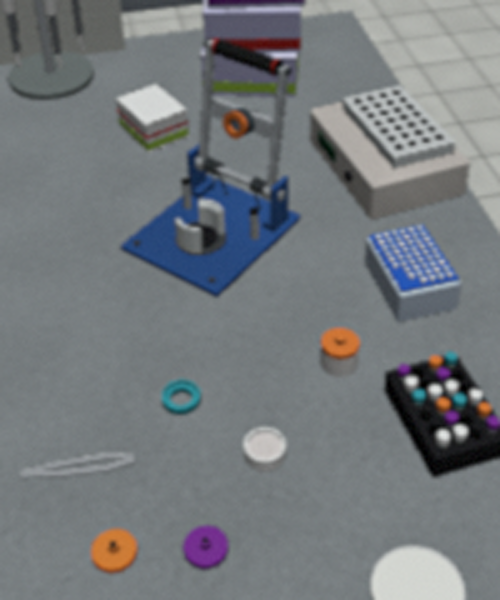

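Run:
```python
from h import *
for n in ["scene","side"]:
    im=cv2.imread(f"pics/{n}0.png");C=cam(n);hsv=cv2.cvtColor(im,cv2.COLOR_BGR2HSV)
    m=cv2.inRange(hsv,(105,100,50),(122,255,255)); 
    box=(330,220,420,310) if n=="scene" else (260,170,350,230)
    mm=np.zeros_like(m);x0,y0,x1,y1=box;mm[y0:y1,x0:x1]=m[y0:y1,x0:x1]
    ys,xs=np.nonzero(mm);P=np.array([onz(C,u,v,12)[:2] for u,v in zip(xs,ys)],np.float32)
    r=cv2.minAreaRect(P);print(n,len(P),r,cv2.boxPoints(r).round(0).tolist())
    # red end caps of handle
    m2=cv2.inRange(hsv,(0,120,80),(4,255,255))|cv2.inRange(hsv,(172,120,80),(180,255,255))
    N,L,S,ce=cv2.connectedComponentsWithStats(m2)
    for i in range(1,N):
        if S[i,4]>=4: print(S[i],ce[i].round(1),onz(C,*ce[i],245).round(0))
st=env.state();print(RM(st['ee_rot']).round(3))
```

```text
scene 2194 ((557.623779296875, 189.67620849609375), (197.71714782714844, 171.36021423339844), 41.66443634033203) [[427.0, 188.0], [541.0, 60.0], [688.0, 191.0], [575.0, 319.0]]
[363 252   1   5   5] [363. 254.] [655. 210. 245.]
side 1484 ((558.8814086914062, 210.5670166015625), (267.103515625, 223.46923828125), 48.986942291259766) [[387.0, 183.0], [556.0, 36.0], [731.0, 238.0], [562.0, 385.0]]
[313 126  27   4  82] [327.2 127.2] [661. 273. 245.]
[329 134   2   3   4] [329.2 134.8] [656. 223. 245.]
[[-0.001  0.403 -0.915]
 [ 0.001 -0.915 -0.403]
 [-1.    -0.001 -0.   ]]
```

```bash
cat >> h.py <<'E'
def theta(st): 
    R=RM(st['ee_rot']);return np.degrees(np.arctan2(R[1,2],R[0,2]))
def planrows(target,dth,n,st=None):
    """world straight line; dth = change of z-angle (deg); prints rows tx ty tz turn"""
    st=st or env.state();p=np.array(st['ee_pos']);th=theta(st);d=(np.array(target)-p)/n/10;rows=[]
    for i in range(n):
        t=np.radians(th+dth*i/n);z=np.array([np.cos(t),np.sin(t),0]);y=np.array([-np.sin(t),np.cos(t),0])
        rows.append([-d[2],d@y,d@z,-dth/n/6])
    r=np.round(rows,2)
    for k in range(0,n,12): print([float(v) for v in r[k:k+12].ravel()])
def shot(name,fn):
    st=env.state();im=env.grab_frame(name);cv2.imwrite(fn,im[:,:,::-1]);return st,im[:,:,::-1].copy()
E
python3 -c "
from h import *
planrows([541,-200,150],370-203.8,24)"
```

```text
[0.22, -0.72, -1.73, -1.15, 0.22, -0.51, -1.8, -1.15, 0.22, -0.29, -1.85, -1.15, 0.22, -0.06, -1.87, -1.15, 0.22, 0.16, -1.87, -1.15, 0.22, 0.39, -1.83, -1.15, 0.22, 0.6, -1.77, -1.15, 0.22, 0.81, -1.69, -1.15, 0.22, 1.01, -1.58, -1.15, 0.22, 1.19, -1.44, -1.15, 0.22, 1.36, -1.29, -1.15, 0.22, 1.5, -1.12, -1.15]
[0.22, 1.63, -0.93, -1.15, 0.22, 1.73, -0.72, -1.15, 0.22, 1.8, -0.51, -1.15, 0.22, 1.85, -0.29, -1.15, 0.22, 1.87, -0.06, -1.15, 0.22, 1.87, 0.16, -1.15, 0.22, 1.83, 0.39, -1.15, 0.22, 1.77, 0.61, -1.15, 0.22, 1.69, 0.81, -1.15, 0.22, 1.58, 1.01, -1.15, 0.22, 1.44, 1.19, -1.15, 0.22, 1.29, 1.36, -1.15]
```

Request:
jog_arm:
  plan: [0.22,-0.7,-1.7,-1.15,0.22,-0.5,-1.8,-1.15,0.22,-0.3,-1.85,-1.15,0.22,-0.05,-1.85,-1.15,0.22,0.15,-1.85,-1.15,0.22,0.4,-1.85,-1.15,0.22,0.6,-1.75,-1.15,0.22,0.8,-1.7,-1.15,0.22,1.0,-1.6,-1.15,0.22,1.2,-1.45,-1.15,0.22,1.35,-1.3,-1.15,0.22,1.5,-1.1,-1.15]

```text
time_s: 1.15
ee_pos: [386.7, -363.0, 177.0]
ee_rot: [-151.8, 90.0, 135.1]
force: [0.1, 0.5, 0.3]
gripper_width: 91.2
```

Request:
jog_arm:
  plan: [0.22,1.6,-0.9,-1.15,0.22,1.7,-0.7,-1.15,0.22,1.8,-0.5,-1.15,0.22,1.85,-0.3,-1.15,0.22,1.85,-0.05,-1.15,0.22,1.85,0.15,-1.15,0.22,1.85,0.4,-1.15,0.22,1.75,0.6,-1.15,0.22,1.7,0.8,-1.15,0.22,1.6,1.0,-1.15,0.22,1.45,1.2,-1.15,0.22,1.3,1.35,-1.15]

```text
time_s: 2.15
ee_pos: [541.8, -201.7, 150.5]
ee_rot: [158.5, 90.0, 168.2]
force: [-0.6, 0.5, 0.2]
gripper_width: 91.2
```

Run:
```python
from h import *
st,im=shot("wrist","pics/w1.png");print(st['time_s'],st['ee_pos'],theta(st),st['qpos'])
```

```text
2.15 [ 541.78916278 -201.74666576  150.5141823 ] 9.70941241292466 [-2.15597536e+01  2.07812194e+01  9.39308542e+01 -7.18820619e-03
  6.53257205e+01 -1.21266159e+02]
```

View pics/w1.png

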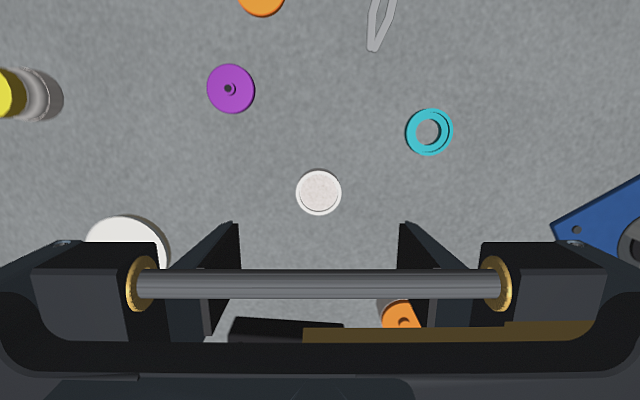

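```bash
cat >> h.py <<'E'
def blobs(im,C,nm,lo,hi,z,amin=200,box=(0,0,640,225)):
    hsv=cv2.cvtColor(im,cv2.COLOR_BGR2HSV);m=cv2.inRange(hsv,lo,hi);x0,y0,x1,y1=box
    mm=np.zeros_like(m);mm[y0:y1,x0:x1]=m[y0:y1,x0:x1];out=[]
    for c in cv2.findContours(mm,cv2.RETR_EXTERNAL,cv2.CHAIN_APPROX_NONE)[0]:
        if cv2.contourArea(c)<amin: continue
        P=np.array([onz(C,float(u),float(v),z)[:2] for u,v in c[:,0]],np.float32)
        e=cv2.fitEllipse(P);out.append(e);print(nm,"px",c[:,0].mean(0).round(0),"ctr",np.round(e[0],1),"axes",np.round(e[1],1))
    return out
PUR=((130,110,40),(160,255,255));TEAL=((82,90,60),(98,255,255));WH=((0,0,185),(180,40,255))
E
python3 - <<'E'
from h import *
im=cv2.imread("pics/w1.png");st=env.state();C=cam("wrist",st)
blobs(im,C,"lid",*PUR,11);blobs(im,C,"sp",*TEAL,13);blobs(im,C,"base",*WH,20,box=(200,100,450,225))
E
```

```text
lid px [230.  88.] ctr [ 460.  -299.5] axes [44.3 45.3]
sp px [428. 131.] ctr [ 465.8 -101.9] axes [45.3 46.4]
base px [318. 193.] ctr [ 544.3 -198.9] axes [45.1 45.4]
```

Run:
```python
from h import *
planrows([544.3,-198.9,28],0,6)
```

```text
[2.03, 0.01, 0.0, 0.0, 2.03, 0.01, 0.0, 0.0, 2.03, 0.01, 0.0, 0.0, 2.03, 0.01, 0.0, 0.0, 2.03, 0.01, 0.0, 0.0, 2.03, 0.01, 0.0, 0.0]
```

Run:
```python
from h import *
st,im=shot("wrist","pics/w2.png");C=cam("wrist",st);print(st['ee_pos'])
blobs(im,C,"lid",*PUR,11);blobs(im,C,"sp",*TEAL,13);blobs(im,C,"base",*WH,20,box=(200,100,450,225))
planrows([542,-201,28],0,6)
st=env.state();print(st['ee_pos'])
```

```text
[ 544.08118218 -199.38149614  150.06992942]
lid px [228.  84.] ctr [ 456.1 -301.9] axes [44.6 45.7]
sp px [426. 129.] ctr [ 463.8 -104. ] axes [45.  46.8]
base px [316. 190.] ctr [ 541.5 -201.9] axes [45.  45.4]
[2.04, -0.0, -0.01, 0.0, 2.04, -0.0, -0.01, 0.0, 2.04, -0.0, -0.01, 0.0, 2.04, -0.0, -0.01, 0.0, 2.04, -0.0, -0.01, 0.0, 2.04, -0.0, -0.01, 0.0]
[ 542.62994402 -200.72549954  150.17602581]
```

Request:
jog_arm:
  plan: [2.0,0,-0.05,0,2.0,0,-0.05,0,2.0,0,0,0,2.0,0,0,0,0,0,0,0,0,0,0,0]

```text
time_s: 2.75
ee_pos: [539.4, -202.9, 70.3]
ee_rot: [155.7, 89.9, 165.0]
force: [-0.5, -0.1, 0.2]
gripper_width: 90.8
```

Run:
```python
from h import *
st,im=shot("wrist","pics/w3.png");C=cam("wrist",st);print(st['ee_pos'])
blobs(im,C,"base",*WH,20,box=(200,100,450,265))
planrows([541.5,-201.5,28],0,4)
```

```text
[ 539.36595616 -202.94163494   70.32994161]
base px [319. 219.] ctr [ 541.7 -201.9] axes [45.3 45.5]
[1.09, 0.04, 0.03, 0.0, 1.09, 0.04, 0.03, 0.0, 1.09, 0.04, 0.03, 0.0, 1.09, 0.04, 0.03, 0.0]
```

View pics/w3.png

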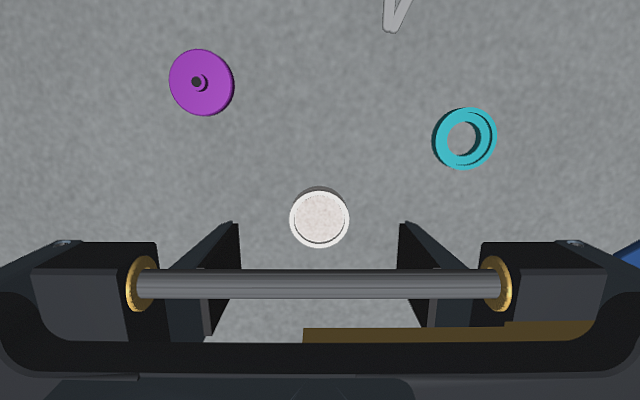

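Request:
jog_arm:
  plan: [1.1,0.05,0.05,0,1.1,0.05,0.05,0,1.1,0,0.05,0,0.9,0,0.05,0,0,0,0,0,0,0,0,0]

```text
time_s: 3.3
ee_pos: [541.8, -201.2, 28.0]
ee_rot: [152.7, 89.9, 162.1]
force: [0.4, -0.6, 0.3]
gripper_width: 91.5
```

Request:
jog_arm:
  plan: [0,0,0,0,0,0,0,0,0,0,0,0,0,0,0,0,0,0,0,0]
  claw: 4.2
  newtons: 15

```text
time_s: 3.72
ee_pos: [542.4, -201.5, 29.3]
ee_rot: [-36.1, 90.0, -26.7]
force: [0.6, -0.3, -0.6]
gripper_width: 60.8
```

Request:
jog_arm:
  plan: [0,0,0,0,0,0,0,0,0,0,0,0,0,0,0,0]

```text
time_s: 4.05
ee_pos: [542.3, -201.4, 29.0]
ee_rot: [-62.7, 90.0, -53.3]
force: [-0.0, -0.6, -0.1]
gripper_width: 42.3
```

Run:
```python
from h import *
st,im=shot("wrist","pics/w4.png");print(st['ee_pos'],st['gripper_width'])
st,im=shot("side","pics/s4.png");cv2.imwrite("pics/s4c.png",cv2.resize(im[200:380,220:440],None,fx=3,fy=3))
```

```text
[ 542.26031044 -201.41288735   28.98034913] 42.28722707198464
```

View pics/w4.png

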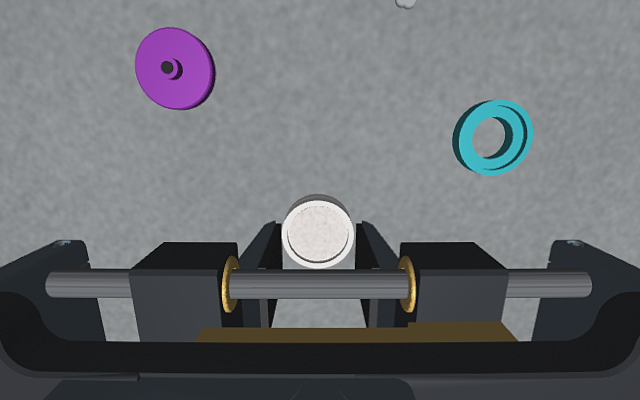

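View pics/s4c.png

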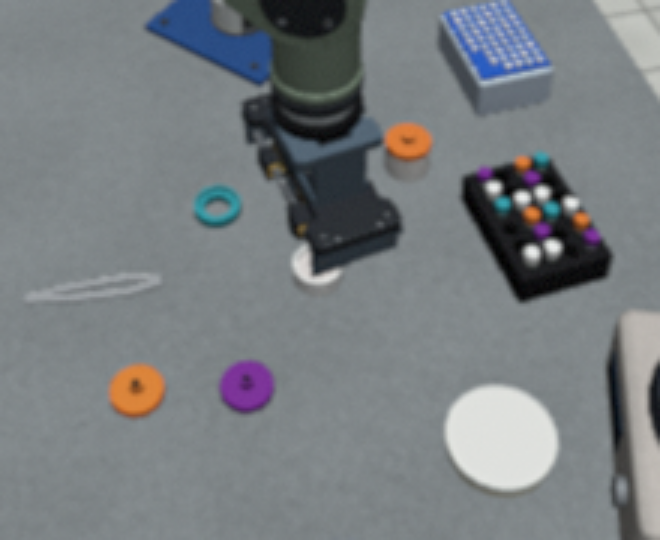

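Run:
```python
from h import *
im=cv2.imread("pics/w4.png");st=env.state();C=cam("wrist",st);R=RM(st['ee_rot']);p=st['ee_pos']
blobs(im,C,"base",*WH,20,box=(200,100,450,270))
for x in (8,25):
  for z in (-16,0,16): print(x,z,[np.round(proj(C,p+R@np.array([x,y,z]))) for y in(-21,-23,23)])
e=np.array([541.6,-201.9,20]);print(R.T@(e-p))
```

```text
base px [317. 234.] ctr [ 541.8 -201.9] axes [45.6 45.7]
8 -16 [array([284., 212.]), array([281., 212.]), array([355., 213.])]
8 0 [array([285., 237.]), array([282., 237.]), array([354., 237.])]
8 16 [array([286., 260.]), array([283., 260.]), array([353., 260.])]
25 -16 [array([287., 205.]), array([284., 205.]), array([352., 205.])]
25 0 [array([288., 228.]), array([285., 228.]), array([351., 228.])]
25 16 [array([288., 249.]), array([285., 249.]), array([351., 249.])]
[ 8.97387415 -0.40136749 -0.75119784]
```

Request:
jog_arm:
  plan: [0,0,0,0,0,0,0,0,0,0,0,0]
  claw: 2.0
  newtons: 15

```text
time_s: 4.4
ee_pos: [542.3, -201.4, 28.9]
ee_rot: [-64.6, 90.0, -55.2]
force: [0.1, -0.3, 0.9]
gripper_width: 24.8
```

Run:
```python
from h import *
st,im=shot("wrist","pics/w5.png");print(st['ee_pos'],st['gripper_width'],st['ee_rot'],theta(st))
C=cam("wrist",st)
blobs(im,C,"base",*WH,20,box=(200,100,450,290))
```

```text
[ 542.26032909 -201.40728018   28.9497418 ] 24.753806885860005 [-64.55702375  89.99557854 -55.19229154] 9.364732274282105
base px [317. 229.] ctr [ 538.1 -202.4] axes [35.6 41.3]
```

View pics/w5.png

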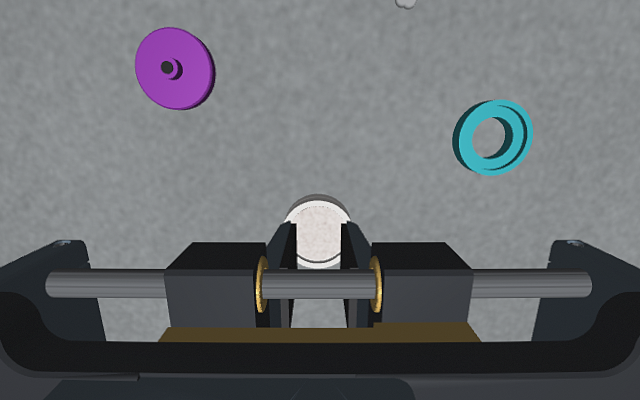

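Run:
```python
from h import *
st=env.state();R=RM(st['ee_rot']);p=st['ee_pos']
im=cv2.imread("pics/s4.png");C=cam("side")
for x in(25,6,-13,-54):
  print(x,[np.round(proj(C,p+R@np.array([x,y,z])),1) for y in(-21,21) for z in (-16,16)])
for z in(0,20):print(z,np.round(proj(C,[541.6,-201.9,z]),1))
w=im[230:310,290:370];cv2.imwrite("pics/s4d.png",cv2.resize(w,None,fx=7.5,fy=7.5,interpolation=cv2.INTER_CUBIC))
```

```text
25 [array([323.4, 298.7]), array([334.1, 294.9]), array([317.7, 287.1]), array([328.2, 283.5])]
6 [array([323.3, 294.4]), array([334.2, 290.6]), array([317.5, 282.8]), array([328.1, 279.2])]
-13 [array([323.2, 290. ]), array([334.2, 286.2]), array([317.4, 278.4]), array([328.1, 274.8])]
-54 [array([323. , 280.1]), array([334.3, 276.3]), array([317. , 268.6]), array([328., 265.])]
0 [325.6 292. ]
20 [325.6 287.5]
```

View pics/s4d.png

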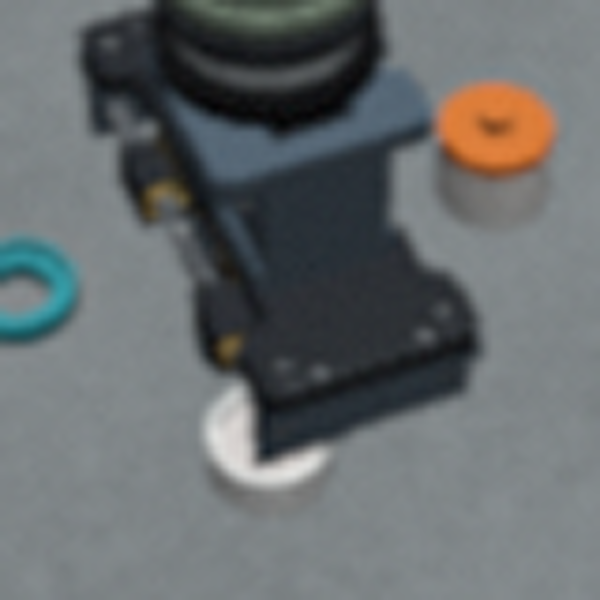

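Request:
jog_arm:
  plan: [0,0,0,0,0,0,0,0,0,0,0,0,0,0,0,0,0,0,0,0]
  claw: 7

```text
time_s: 4.87
ee_pos: [542.3, -201.4, 29.0]
ee_rot: [-71.1, 90.0, -61.8]
force: [-0.4, -0.4, -0.6]
gripper_width: 51.9
```

Request:
jog_arm:
  plan: [0.3,0,0,0,0.3,0,0,0,0.3,0,0,0]

```text
time_s: 5.12
ee_pos: [542.2, -201.4, 19.6]
ee_rot: [161.9, 90.0, 171.3]
force: [0.2, -0.2, -0.6]
gripper_width: 69.6
```

Request:
jog_arm:
  plan: [0.3,0,0,0,0.3,0,0,0,0.3,0,0,0,0,0,0,0]

```text
time_s: 5.45
ee_pos: [541.8, -201.2, 10.1]
ee_rot: [151.5, 89.9, 160.8]
force: [-0.3, 0.0, -0.3]
gripper_width: 69.9
```

Run:
```python
from h import *
st,im=shot("wrist","pics/w6.png");print(st['ee_pos'],st['gripper_width'],st['force'])
blobs(im,cam("wrist",st),"base",*WH,20,box=(200,100,450,290))
st,im=shot("side","pics/s6.png")
cv2.imwrite("pics/s6d.png",cv2.resize(im[230:310,290:370],None,fx=7.5,fy=7.5,interpolation=cv2.INTER_CUBIC))
```

```text
[ 541.78836145 -201.2099958    10.13281503] 69.85574725613068 [-0.32940915  0.00992676 -0.31422286]
base px [317. 246.] ctr [ 538.7 -202.5] axes [38.8 44.6]
```

View pics/w6.png

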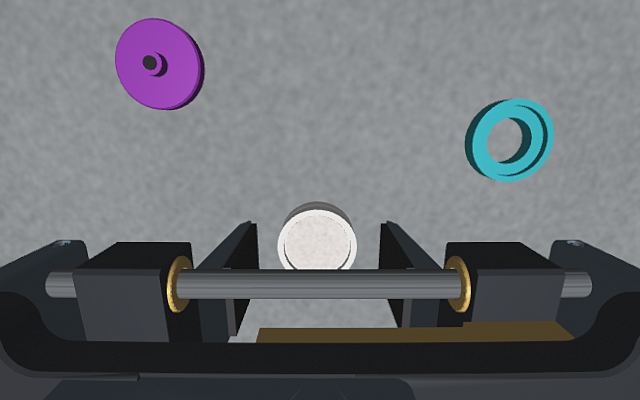

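View pics/s6d.png

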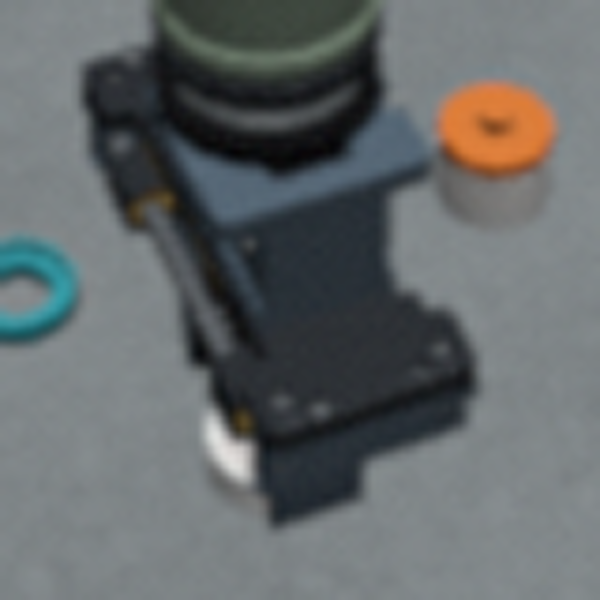

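Run:
```python
from h import *
st=env.state();R=RM(st['ee_rot']);p=st['ee_pos'];C=cam("side")
for x in(25,6,-13,-20,-54):
  print(x,[np.round(((np.array(proj(C,p+R@np.array([x,y,z])))-[290,230])*7.5)) for y in(-35,-48.5) for z in (-16,16)])
```

```text
25 [array([265., 575.]), array([346., 546.]), array([280., 605.]), array([361., 575.])]
6 [array([265., 544.]), array([346., 515.]), array([279., 573.]), array([361., 544.])]
-13 [array([264., 511.]), array([347., 482.]), array([279., 541.]), array([362., 511.])]
-20 [array([264., 499.]), array([347., 470.]), array([279., 529.]), array([362., 499.])]
-54 [array([263., 439.]), array([348., 410.]), array([278., 469.]), array([364., 439.])]
```

Request:
jog_arm:
  plan: [0.3,0,0,0,0.3,0,0,0,0.3,0,0,0,0.3,0,0,0,0,0,0,0]

```text
time_s: 5.97
ee_pos: [541.7, -201.2, -1.8]
ee_rot: [152.5, 89.9, 161.9]
force: [0.6, -0.1, -0.4]
gripper_width: 70.1
```

Request:
jog_arm:
  plan: [0.2,0,0,0,0.2,0,0,0,0,0,0,0]

```text
time_s: 6.22
ee_pos: [542.0, -201.3, -5.4]
ee_rot: [157.6, 90.0, 166.9]
force: [-0.1, 0.4, 0.1]
gripper_width: 69.6
```

Request:
jog_arm:
  plan: [0.2,0,0,0,0.1,0,0,0,0,0,0,0]

```text
time_s: 6.47
ee_pos: [542.1, -201.4, -8.3]
ee_rot: [160.0, 90.0, 169.3]
force: [0.2, 0.1, 0.0]
gripper_width: 70.1
```

Request:
jog_arm:
  plan: [0,0,0,0,0,0,0,0,0,0,0,0,0,0,0,0,0,0,0,0]
  claw: 3.5
  newtons: 15

```text
time_s: 6.88
ee_pos: [542.3, -201.4, -7.9]
ee_rot: [-45.7, 90.0, -36.3]
force: [0.3, 0.7, -0.6]
gripper_width: 45.0
```

Run:
```python
from h import *
st,im=shot("wrist","pics/w7.png");print(st['ee_pos'],st['gripper_width'],st['force'])
st,im=shot("side","pics/s7.png")
cv2.imwrite("pics/s7d.png",cv2.resize(im[230:310,290:370],None,fx=7.5,fy=7.5,interpolation=cv2.INTER_CUBIC))
```

```text
[ 542.32524395 -201.43037235   -7.9472468 ] 45.02907109051459 [ 0.34299824  0.68246689 -0.63536755]
```

View pics/w7.png

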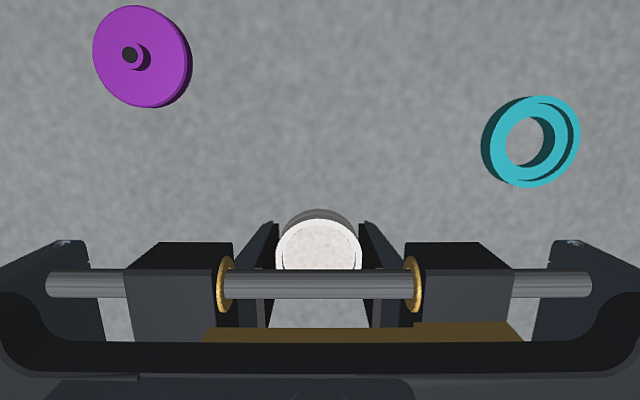

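View pics/s7d.png

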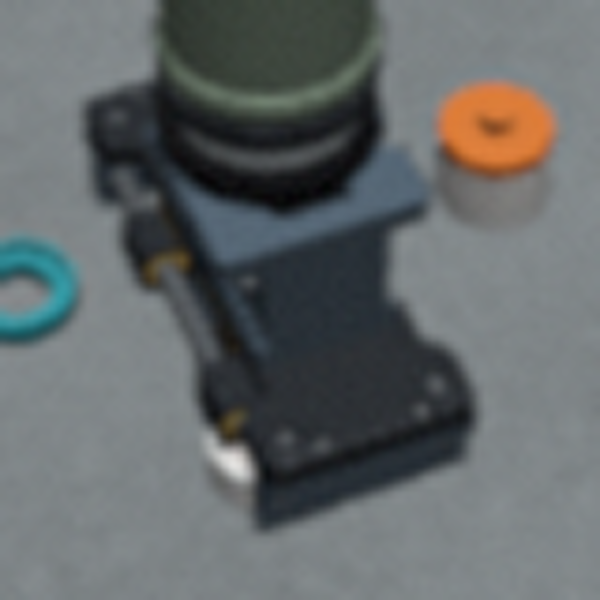

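Request:
jog_arm:
  plan: [0,0,0,0,0,0,0,0]

```text
time_s: 7.15
ee_pos: [542.3, -201.4, -7.9]
ee_rot: [-40.7, 90.0, -31.3]
force: [0.4, 0.2, 0.8]
gripper_width: 45.0
```

Request:
jog_arm:
  plan: [-0.5,0,0,0,-1.5,0,0,0,-2.5,0,0,0,-3,0,0,0,-3,0,0,0,-3,0,0,0,-2.3,0,0,0,0,0,0,0]

```text
time_s: 7.82
ee_pos: [545.2, -202.6, 155.8]
ee_rot: [-31.4, 89.4, -22.1]
force: [0.4, -0.6, -0.9]
gripper_width: 44.7
```

Run:
```python
from h import *
planrows([590,85,150],41.7-theta(env.state()),12)
```

```text
[0.05, 2.3, 0.76, -0.45, 0.05, 2.27, 0.87, -0.45, 0.05, 2.22, 0.97, -0.45, 0.05, 2.17, 1.07, -0.45, 0.05, 2.12, 1.18, -0.45, 0.05, 2.06, 1.27, -0.45, 0.05, 2.0, 1.37, -0.45, 0.05, 1.93, 1.46, -0.45, 0.05, 1.86, 1.55, -0.45, 0.05, 1.79, 1.64, -0.45, 0.05, 1.71, 1.72, -0.45, 0.05, 1.63, 1.8, -0.45]
```

Request:
jog_arm:
  plan: [0.05,2.3,0.75,-0.45,0.05,2.25,0.85,-0.45,0.05,2.2,0.95,-0.45,0.05,2.15,1.05,-0.45,0.05,2.1,1.15,-0.45,0.05,2.05,1.25,-0.45,0.05,2.0,1.35,-0.45,0.05,1.95,1.45,-0.45,0.05,1.85,1.55,-0.45,0.05,1.8,1.65,-0.45,0.05,1.7,1.7,-0.45,0.05,1.6,1.8,-0.45]

```text
time_s: 8.82
ee_pos: [585.2, 85.6, 143.0]
ee_rot: [148.5, 89.9, -169.6]
force: [-0.1, -0.4, -0.6]
gripper_width: 44.9
```

Request:
jog_arm:
  plan: [0,0,0,0,0,0,0,0,0,0,0,0,0,0,0,0]

```text
time_s: 9.15
ee_pos: [585.5, 83.5, 143.6]
ee_rot: [174.0, 89.9, -144.3]
force: [-0.2, 0.1, -0.6]
gripper_width: 44.7
```

Run:
```python
from h import *
st,im=shot("wrist","pics/w8.png");print(st['ee_pos'],st['gripper_width'],theta(st),st['qvel'].round(1))
```

```text
[585.47154641  83.52244404 143.59353765] 44.72737287558083 41.69972113180543 [-0.4 -0.2 -0.1  0.2  0.  -0. ]
```

View pics/w8.png

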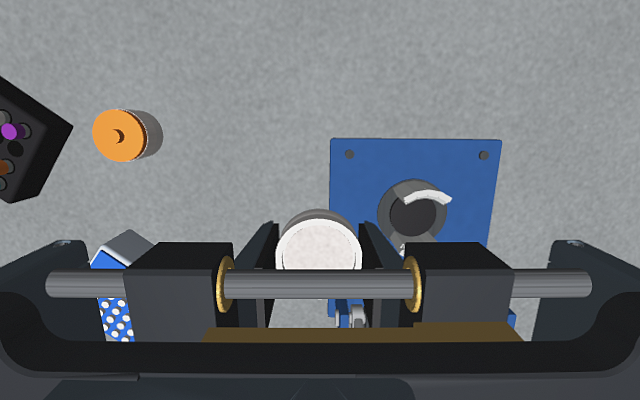

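Run:
```python
from h import *
im=cv2.imread("pics/w8.png");st=env.state();C=cam("wrist",st)
hsv=cv2.cvtColor(im,cv2.COLOR_BGR2HSV)
# plate edges
m=cv2.inRange(hsv,(105,120,60),(122,255,255));
def fit(pts):
    P=np.array([onz(C,u,v,12)[:2] for u,v in pts]);c=P.mean(0);d=np.linalg.svd(P-c)[2][0];return c,d
top=[(u,np.nonzero(m[100:180,u])[0][0]+100-.5) for u in range(340,495,5)]
lef=[(np.nonzero(m[v,300:380])[0][0]+300-.5,v) for v in range(145,200,4)]
rig=[(np.nonzero(m[v,450:520])[0][-1]+450+.5,v) for v in range(145,235,4)]
L=[fit(x) for x in(top,lef,rig)]
for c,d in L: print(c.round(1),np.degrees(np.arctan2(d[1],d[0])).round(2))
def inter(a,b):
    t=np.linalg.solve(np.stack([a[1],-b[1]],1),b[0]-a[0]);return a[0]+a[1]*t[0]
A,B=inter(L[0],L[1]),inter(L[0],L[2]);print("corners",A,B,np.linalg.norm(A-B))
yd=(B-A)/np.linalg.norm(B-A);yd=yd if yd[1]>0 else -yd;xd=np.array([yd[1],-yd[0]]);print("press x ang",np.degrees(np.arctan2(xd[1],xd[0])))
print("origin from plate",(A+B)/2+75*xd)
g=cv2.cvtColor(im,cv2.COLOR_BGR2GRAY);w=im[170:250,370:460];cv2.imwrite("pics/n8.png",cv2.resize(w,None,fx=7,fy=7,interpolation=cv2.INTER_CUBIC))
```

```text
[482.4 117.9] 131.64
[561.7  77.2] 42.23
[463.4 215.5] 41.21
corners [537.87136442  55.5592983 ] [425.28163232 182.1726693 ] 169.4325632551971
press x ang 41.64478993002664
origin from plate [537.62241211 168.70427785]
```

View pics/n8.png

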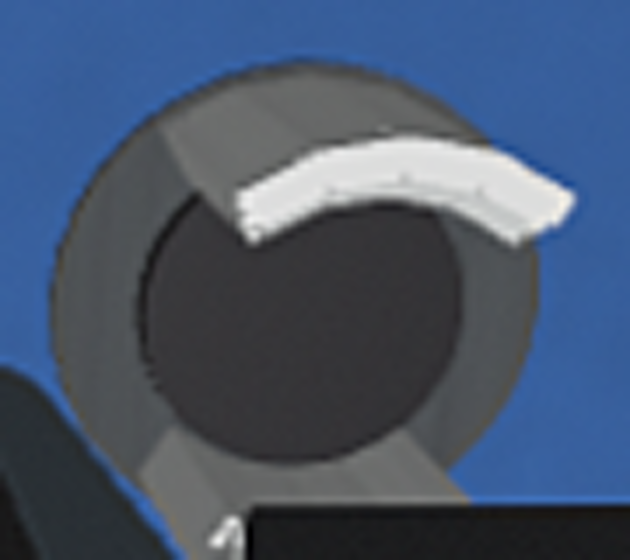

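Run:
```python
from h import *
im=cv2.imread("pics/w8.png");st=env.state();C=cam("wrist",st)
pts=[(138,310),(142,270),(150,370),(180,420),(230,455),(290,465),(345,455),(400,425),(440,375),(458,330),(462,285)]
P=np.array([onz(C,370+u/7-.43,170+v/7-.43,18)[:2] for u,v in pts])
A=np.c_[2*P,np.ones(len(P))];s=np.linalg.lstsq(A,(P**2).sum(1),rcond=None)[0];r=np.sqrt(s[2]+s[:2]@s[:2]);print(s[:2],r*2)
c=[538,168.7]
# held base in tool frame: rim contour at underside+20 -> world z = TCPz+8+20
blobs(im,C,"held",*WH,st['ee_pos'][2]+28,box=(270,200,368,267))
```

```text
[537.44930375 168.72007006] 47.32589109880455
held px [318. 250.] ctr [579.3  77.9] axes [28.3 48. ]
```

Run:
```python
from h import *
planrows([538,169.2,80],0,6)
```

```text
[1.06, 1.59, 0.36, 0.0, 1.06, 1.59, 0.36, 0.0, 1.06, 1.59, 0.36, 0.0, 1.06, 1.59, 0.36, 0.0, 1.06, 1.59, 0.36, 0.0, 1.06, 1.59, 0.36, 0.0]
```

Request:
jog_arm:
  plan: [0,1.6,0.36,0,1,1.6,0.36,0,1,1.6,0.36,0,1,1.6,0.36,0,1.3,1.6,0.36,0,1.3,1.6,0.36,0,0,0,0,0,0,0,0,0,0,0,0,0]

```text
time_s: 9.95
ee_pos: [539.0, 169.7, 88.6]
ee_rot: [-48.1, 89.9, -6.4]
force: [0.5, -0.1, -0.1]
gripper_width: 44.8
```

```bash
cat >> h.py <<'E'
def plate(im,C,u0,u1):
    """press frame from front edge + side edges of the blue plate (wrist view)"""
    m=cv2.inRange(cv2.cvtColor(im,cv2.COLOR_BGR2HSV),(105,120,60),(122,255,255));m=cv2.morphologyEx(m,cv2.MORPH_OPEN,np.ones((3,3)))
    m[235:]=0
    P=[]
    for u in range(u0+12,u1-12,5):
        v=np.nonzero(m[:,u])[0]
        if len(v): P.append((u,v[0]-.5))
    v0=int(np.median([p[1] for p in P]));l=[];r=[]
    for v in range(v0+6,min(v0+70,210),4):
        u=np.nonzero(m[v])[0]
        if len(u): l.append((u[0]-.5,v));r.append((u[-1]+.5,v))
    def fit(pts):
        Q=np.array([onz(C,u,v,12)[:2] for u,v in pts]);c=np.median(Q,0);c=Q.mean(0);return c,np.linalg.svd(Q-c)[2][0]
    def inter(a,b): t=np.linalg.solve(np.stack([a[1],-b[1]],1),b[0]-a[0]);return a[0]+a[1]*t[0]
    L=[fit(x) for x in(P,l,r)];A,B=inter(L[0],L[1]),inter(L[0],L[2])
    yd=(B-A)/np.linalg.norm(B-A);yd=yd if yd[1]>0 else -yd;xd=np.array([yd[1],-yd[0]])
    print("plate w",np.linalg.norm(A-B).round(1),"ang",np.degrees(np.arctan2(xd[1],xd[0])).round(2),"origin",((A+B)/2+75*xd).round(1))
E
python3 - <<'E'
from h import *
st,im=shot("wrist","pics/w9.png");print(st['ee_pos'],st['gripper_width'],theta(st))
plate(im,cam("wrist",st),230,400)
E
```

```text
[538.95956159 169.69744266  88.58222929] 44.828595472997904 41.72623903884301
plate w 168.2 ang 41.49 origin [537.5 169.2]
```

View pics/w9.png

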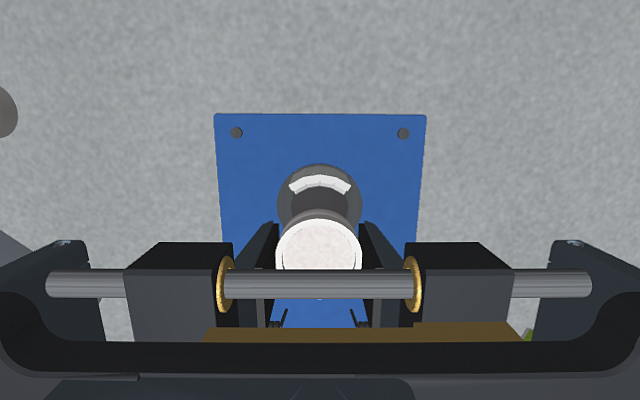

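Request:
jog_arm:
  plan: [1.5,0.05,-0.1,0,1.5,0,0,0,0.8,0,0,0,0.3,0,0,0,0.3,0,0,0,0.3,0,0,0,0.3,0,0,0,0,0,0,0]

```text
time_s: 10.67
ee_pos: [537.0, 170.1, 37.8]
ee_rot: [-149.5, 90.0, -107.7]
force: [0.1, -0.2, -0.8]
gripper_width: 45.6
```

Request:
jog_arm:
  plan: [0.4,0,0,0,0.4,0,0,0,0.4,0,0,0,0.4,0,0,0,0.4,0,0,0,0.2,0,0,0,0,0,0,0]

```text
time_s: 11.25
ee_pos: [536.6, 170.0, 15.2]
ee_rot: [160.5, 89.9, -157.7]
force: [1.0, -0.4, -0.3]
gripper_width: 44.5
```

Request:
jog_arm:
  plan: [0.2,0,0,0,0.1,0,0,0,0.1,0,0,0,0,0,0,0]

```text
time_s: 11.58
ee_pos: [536.9, 170.1, 11.8]
ee_rot: [-166.6, 90.0, -124.8]
force: [-0.4, 0.4, -0.5]
gripper_width: 45.1
```

Request:
jog_arm:
  plan: [0.1,0,0,0,0.1,0,0,0,0.05,0,0,0,0,0,0,0]

```text
time_s: 11.92
ee_pos: [537.1, 170.2, 10.0]
ee_rot: [-35.5, 90.0, 6.3]
force: [-1.7, -0.6, 5.1]
gripper_width: 44.7
```

Request:
jog_arm:
  plan: [0,0,0,0,0,0,0,0,0,0,0,0,0,0,0,0]
  claw: 6.5

```text
time_s: 12.25
ee_pos: [536.9, 170.2, 9.2]
ee_rot: [168.3, 90.0, -149.9]
force: [0.1, -0.1, 0.1]
gripper_width: 64.6
```

Run:
```python
from h import *
st,im=shot("wrist","pics/w10.png");print(st['ee_pos'],st['gripper_width'],st['force'])
```

```text
[536.88625345 170.15551643   9.21472497] 64.60498790233858 [ 0.12387116 -0.10323562  0.14511844]
```

View pics/w10.png

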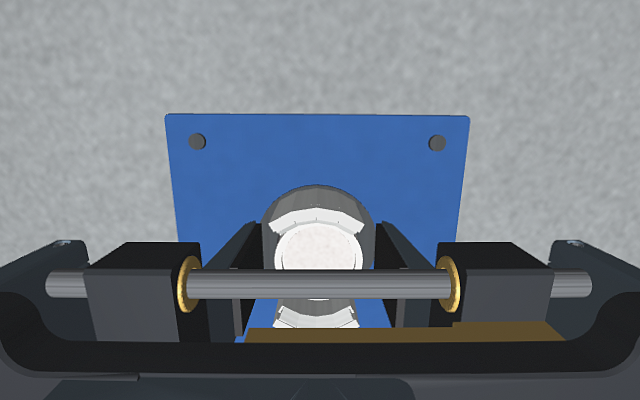

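Request:
jog_arm:
  plan: [-1,0,0,0,-2.5,0,0,0,-3,0,0,0,-3,0,0,0,-2,0,0,0,0,0,0,0]

```text
time_s: 12.8
ee_pos: [540.1, 171.1, 130.1]
ee_rot: [-26.0, 89.4, 15.7]
force: [0.6, 0.1, -0.1]
gripper_width: 65.3
```

Run:
```python
from h import *
st,im=shot("wrist","pics/w11.png");print(st['ee_pos'],theta(st))
cv2.imwrite("pics/w11c.png",cv2.resize(im[120:300,220:420],None,fx=3,fy=3))
planrows([463.6,-104.2,80],10-theta(st),12)
```

```text
[540.07389545 171.11148761 130.05198802] 41.77031004689522
[0.4, -1.29, -1.99, 0.44, 0.4, -1.38, -1.93, 0.44, 0.4, -1.47, -1.86, 0.44, 0.4, -1.55, -1.79, 0.44, 0.4, -1.64, -1.72, 0.44, 0.4, -1.71, -1.64, 0.44, 0.4, -1.79, -1.56, 0.44, 0.4, -1.86, -1.48, 0.44, 0.4, -1.92, -1.39, 0.44, 0.4, -1.99, -1.3, 0.44, 0.4, -2.04, -1.21, 0.44, 0.4, -2.1, -1.11, 0.44]
```

View pics/w11c.png

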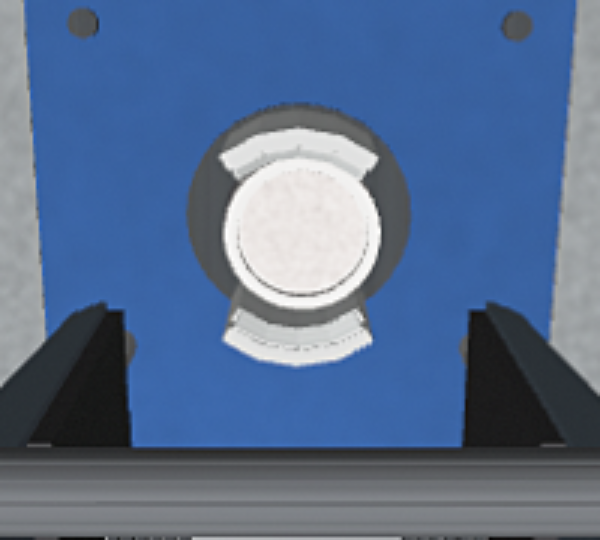

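The base sits between the two nest walls, with its rim even and round at crop (302,232).

Request:
jog_arm:
  plan: [0.4,-1.3,-2,0.44,0.4,-1.4,-1.95,0.44,0.4,-1.45,-1.85,0.44,0.4,-1.55,-1.8,0.44,0.4,-1.65,-1.7,0.44,0.4,-1.7,-1.65,0.44,0.4,-1.8,-1.55,0.44,0.4,-1.85,-1.5,0.44,0.4,-1.9,-1.4,0.44,0.4,-2,-1.3,0.44,0.4,-2.05,-1.2,0.44,0.4,-2.1,-1.1,0.44]

```text
time_s: 13.85
ee_pos: [460.6, -105.6, 75.3]
ee_rot: [157.4, 89.9, 167.4]
force: [-0.2, -0.3, 0.2]
gripper_width: 64.9
```

Request:
jog_arm:
  plan: [0,0,0,0,0,0,0,0,0,0,0,0,0,0,0,0]

```text
time_s: 14.18
ee_pos: [462.2, -104.0, 76.3]
ee_rot: [126.4, 90.0, 136.5]
force: [0.3, -0.1, -0.1]
gripper_width: 65.3
```

Run:
```python
from h import *
s0=np.array([540.07389545,171.11148761,130.05198802])
st,im=shot("wrist","pics/w12.png");C=cam("wrist",st);print(st['ee_pos'],theta(st))
o=blobs(im,C,"sp",*TEAL,13,box=(0,0,640,262));blobs(im,C,"lid",*PUR,11)
planrows([*o[0][0],10],0,4)
```

```text
[ 462.20510834 -103.9972119    76.28567299] 10.154836616983784
sp px [318. 211.] ctr [ 463.8 -103.8] axes [45.5 46.3]
lid px [ 75. 160.] ctr [ 455.5 -300.3] axes [44.9 49.5]
[1.66, -0.0, 0.04, 0.0, 1.66, -0.0, 0.04, 0.0, 1.66, -0.0, 0.04, 0.0, 1.66, -0.0, 0.04, 0.0]
```

View pics/w12.png

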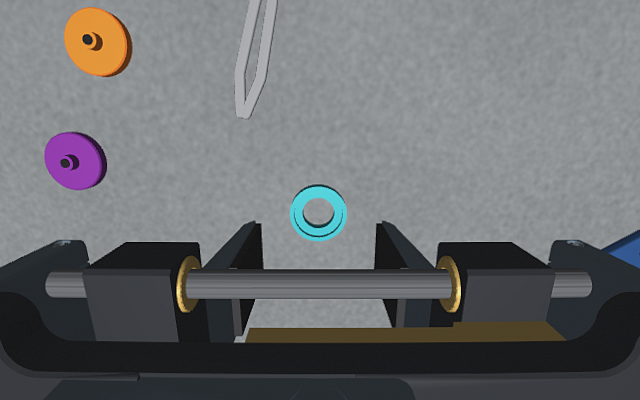

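Request:
jog_arm:
  plan: [2,0,0.05,0,2,0,0.05,0,2,0,0.05,0,1.6,0,0,0,0.4,0,0,0,0.2,0,0,0,0,0,0,0,0,0,0,0]

```text
time_s: 14.9
ee_pos: [464.5, -104.5, -4.7]
ee_rot: [-26.1, 89.9, -16.0]
force: [0.1, -0.2, -0.3]
gripper_width: 65.0
```

Request:
jog_arm:
  plan: [0.2,0,0,0,0.1,0,0,0,0,0,0,0]

```text
time_s: 15.15
ee_pos: [463.8, -104.6, -8.2]
ee_rot: [-30.2, 90.0, -20.1]
force: [-0.6, -0.6, -0.2]
gripper_width: 64.6
```

Request:
jog_arm:
  plan: [0.15,0,0,0,0.15,0,0,0,0,0,0,0]

```text
time_s: 15.4
ee_pos: [464.0, -104.7, -9.9]
ee_rot: [-25.5, 89.9, -15.4]
force: [-3.1, 0.6, 15.4]
gripper_width: 65.0
```

Request:
jog_arm:
  plan: [0.1,0,0,0,0.1,0,0,0,0,0,0,0]

```text
time_s: 15.65
ee_pos: [464.0, -104.7, -10.0]
ee_rot: [-23.4, 89.9, -13.3]
force: [-7.9, 1.4, 34.0]
gripper_width: 64.8
```

Request:
jog_arm:
  plan: [-0.3,0,0,0,-0.25,0,0,0,0,0,0,0]

```text
time_s: 15.9
ee_pos: [464.0, -104.7, -7.6]
ee_rot: [-27.8, 89.9, -17.7]
force: [0.8, -0.4, -0.2]
gripper_width: 65.0
```

Request:
jog_arm:
  plan: [0,0,0,0,0,0,0,0,0,0,0,0,0,0,0,0,0,0,0,0,0,0,0,0]
  claw: 3.5
  newtons: 15

```text
time_s: 16.4
ee_pos: [463.5, -104.5, -8.3]
ee_rot: [166.9, 90.0, 177.0]
force: [0.3, 0.0, 0.4]
gripper_width: 45.3
```

Run:
```python
from h import *
st,im=shot("wrist","pics/w13.png");C=cam("wrist",st);print(st['ee_pos'],theta(st),st['gripper_width'])
o=blobs(im,C,"sp",*TEAL,13,box=(230,150,420,266))
e=np.array([*o[0][0],13]);print(RM(st['ee_rot']).T@(e-st['ee_pos']))
```

```text
[ 463.52149445 -104.50789557   -8.27385859] 10.087927527450427 45.32702305293556
sp px [319. 242.] ctr [ 457.5 -105.5] axes [33.4 44.2]
[-21.27156918   0.08523699  -6.11139184]
```

View pics/w13.png

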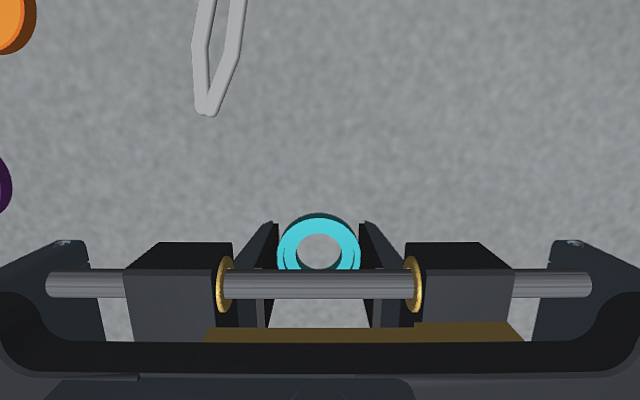

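Request:
jog_arm:
  plan: [-0.5,0,0,0,-1.5,0,0,0,-2.5,0,0,0,-3,0,0,0,-3,0,0,0,-1.5,0,0,0,0,0,0,0]

```text
time_s: 17.03
ee_pos: [466.2, -105.2, 115.9]
ee_rot: [-24.7, 89.5, -14.6]
force: [0.5, -0.5, -0.1]
gripper_width: 44.8
```

Run:
```python
from h import *
st=env.state();print(st['ee_pos'],st['gripper_width'])
planrows([537.3,169.5,100],41.65-theta(st),12)
```

```text
[ 466.187214   -105.17807556  115.85327268] 44.78659002121216
[0.13, 2.15, 0.98, -0.44, 0.13, 2.1, 1.08, -0.44, 0.13, 2.05, 1.18, -0.44, 0.13, 1.99, 1.27, -0.44, 0.13, 1.93, 1.36, -0.44, 0.13, 1.87, 1.45, -0.44, 0.13, 1.8, 1.53, -0.44, 0.13, 1.73, 1.61, -0.44, 0.13, 1.65, 1.69, -0.44, 0.13, 1.57, 1.76, -0.44, 0.13, 1.49, 1.84, -0.44, 0.13, 1.41, 1.9, -0.44]
```

Request:
jog_arm:
  plan: [0.1,2.15,1.0,-0.44,0.1,2.1,1.1,-0.44,0.1,2.05,1.2,-0.44,0.1,2.0,1.25,-0.44,0.1,1.95,1.35,-0.44,0.1,1.85,1.45,-0.44,0.1,1.8,1.55,-0.44,0.1,1.75,1.6,-0.44,0.1,1.65,1.7,-0.44,0.1,1.55,1.75,-0.44,0.1,1.5,1.85,-0.44,0.1,1.4,1.9,-0.44]

```text
time_s: 18.03
ee_pos: [534.2, 171.2, 98.6]
ee_rot: [157.8, 89.9, -160.3]
force: [-0.1, -0.8, -0.1]
gripper_width: 45.1
```

Request:
jog_arm:
  plan: [1,0,0,0,1,0,0,0,0,0,0,0,0,0,0,0,0,0,0,0]

```text
time_s: 18.45
ee_pos: [534.5, 169.3, 79.6]
ee_rot: [168.1, 89.9, -150.2]
force: [-0.3, 0.1, 0.2]
gripper_width: 45.0
```

Run:
```python
from h import *
st,im=shot("wrist","pics/w14.png");C=cam("wrist",st);print(st['ee_pos'],theta(st),st['gripper_width'])
plate(im,C,230,400)
planrows([537.3,169.7,50],0,3)
```

```text
[534.53843695 169.31717036  79.62447215] 41.69012932504781 45.00513762932542
plate w 168.0 ang 41.57 origin [537.5 169.3]
[1.0, -0.05, 0.07, 0.0, 1.0, -0.05, 0.07, 0.0, 1.0, -0.05, 0.07, 0.0]
```

View pics/w14.png

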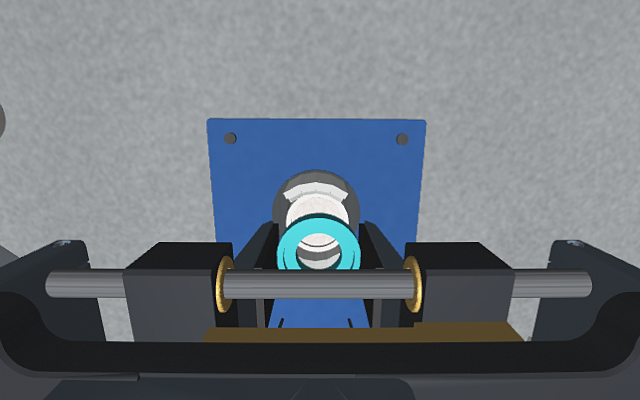

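Request:
jog_arm:
  plan: [1,-0.05,0.1,0,1,-0.05,0.1,0,0.8,-0.05,0.05,0,0.4,0,0,0,0.3,0,0,0,0.3,0,0,0,0,0,0,0,0,0,0,0]

```text
time_s: 19.17
ee_pos: [537.8, 170.9, 41.9]
ee_rot: [-100.4, 90.0, -58.6]
force: [0.4, -0.0, 0.6]
gripper_width: 45.1
```

Request:
jog_arm:
  plan: [0.3,0,-0.05,0,0.3,0,-0.05,0,0.3,0,0,0,0.2,0,0,0,0.1,0,0,0,0,0,0,0]

```text
time_s: 19.67
ee_pos: [536.8, 170.1, 29.6]
ee_rot: [160.2, 90.0, -158.0]
force: [-0.2, 0.3, -0.6]
gripper_width: 45.1
```

Request:
jog_arm:
  plan: [0.1,0,0,0,0.1,0,0,0,0,0,0,0]

```text
time_s: 19.92
ee_pos: [537.1, 170.2, 27.8]
ee_rot: [-98.2, 90.0, -56.4]
force: [0.1, 0.0, -0.2]
gripper_width: 45.0
```

Request:
jog_arm:
  plan: [0.1,0,0,0,0,0,0,0,0,0,0,0]

```text
time_s: 20.17
ee_pos: [537.1, 170.2, 27.0]
ee_rot: [-33.7, 90.0, 8.0]
force: [-0.3, -0.6, -0.4]
gripper_width: 45.4
```

Request:
jog_arm:
  plan: [0.1,0,0,0,0,0,0,0]

```text
time_s: 20.33
ee_pos: [537.2, 170.3, 26.4]
ee_rot: [-30.3, 90.0, 11.5]
force: [-0.1, 0.3, 3.5]
gripper_width: 45.4
```

Contact at TCP z 26.5, so the spigot has dropped in as expected. Next I release it.

Request:
jog_arm:
  plan: [0,0,0,0,0,0,0,0,0,0,0,0,0,0,0,0]
  claw: 6.5

```text
time_s: 20.67
ee_pos: [536.9, 170.1, 25.7]
ee_rot: [170.9, 90.0, -147.4]
force: [-0.3, 0.8, 0.4]
gripper_width: 65.0
```

Request:
jog_arm:
  plan: [-1,0,0,0,-2.5,0,0,0,-3,0,0,0,-3,0,0,0,-1,0,0,0,0,0,0,0,0,0,0,0]

```text
time_s: 21.25
ee_pos: [536.8, 170.1, 130.9]
ee_rot: [-52.3, 90.0, -10.6]
force: [0.6, -0.4, -0.5]
gripper_width: 65.2
```

Run:
```python
from h import *
st,im=shot("wrist","pics/w15.png");C=cam("wrist",st);print(st['ee_pos'],theta(st),st['gripper_width'])
blobs(im,C,"sp",*TEAL,48,box=(230,100,420,262));plate(im,C,230,400)
cv2.imwrite("pics/w15c.png",cv2.resize(im[120:300,220:420],None,fx=3,fy=3))
planrows([456,-301.2,90],0-theta(st),16)
```

```text
[536.76143002 170.11249529 130.90127243] 41.768644498388596 65.22171806158164
sp px [318. 206.] ctr [537.8 170.8] axes [45.7 46. ]
plate w 168.4 ang 41.25 origin [537.9 168.9]
[0.25, -1.86, -2.33, 0.44, 0.25, -1.97, -2.25, 0.44, 0.25, -2.07, -2.15, 0.44, 0.25, -2.16, -2.06, 0.44, 0.25, -2.26, -1.96, 0.44, 0.25, -2.34, -1.85, 0.44, 0.25, -2.42, -1.74, 0.44, 0.25, -2.5, -1.63, 0.44, 0.25, -2.57, -1.52, 0.44, 0.25, -2.64, -1.4, 0.44, 0.25, -2.7, -1.28, 0.44, 0.25, -2.76, -1.15, 0.44]
[0.25, -2.8, -1.03, 0.44, 0.25, -2.85, -0.9, 0.44, 0.25, -2.89, -0.77, 0.44, 0.25, -2.92, -0.63, 0.44]
```

View pics/w15c.png

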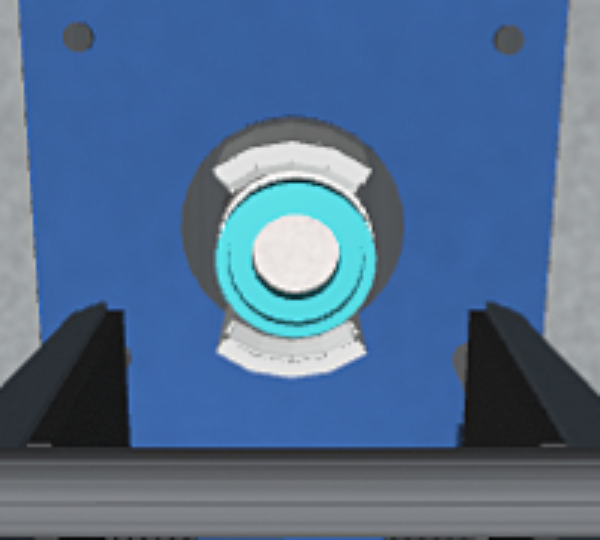

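The spacer is round and flat on the base at (537.8, 170.8), crop (296,258). Next is the lid.

Request:
jog_arm:
  plan: [0.1,-1.85,-2.35,0.44,0.1,-1.95,-2.25,0.44,0.25,-2.05,-2.15,0.44,0.25,-2.15,-2.05,0.44,0.25,-2.25,-1.95,0.44,0.25,-2.35,-1.85,0.44,0.25,-2.4,-1.75,0.44,0.25,-2.5,-1.65,0.44,0.25,-2.55,-1.5,0.44,0.25,-2.65,-1.4,0.44,0.25,-2.7,-1.3,0.44,0.25,-2.75,-1.15,0.44]

```text
time_s: 22.3
ee_pos: [473.3, -183.0, 101.7]
ee_rot: [148.2, 89.7, 158.1]
force: [0.0, 0.1, -0.0]
gripper_width: 65.2
```

Request:
jog_arm:
  plan: [0.25,-2.8,-1.05,0.44,0.25,-2.85,-0.9,0.44,0.25,-2.9,-0.75,0.44,0.25,-2.9,-0.65,0.44,0.5,0,0,0,0.5,0,0,0,0,0,0,0,0,0,0,0]

```text
time_s: 22.97
ee_pos: [453.4, -298.3, 82.6]
ee_rot: [142.0, 89.8, 141.6]
force: [0.9, 0.3, -0.5]
gripper_width: 64.8
```

Run:
```python
from h import *
st,im=shot("wrist","pics/w16.png");C=cam("wrist",st);print(st['ee_pos'],theta(st),st['gripper_width'])
o=blobs(im,C,"lid",*PUR,11,box=(0,0,640,262))
planrows([*o[0][0],-7.5],0,5)
```

```text
[ 453.41314596 -298.26898285   82.62343272] -0.4059721154171182 64.78610021601156
lid px [313. 211.] ctr [ 455.7 -302.4] axes [44.7 45.6]
[1.81, -0.08, 0.04, 0.0, 1.81, -0.08, 0.04, 0.0, 1.81, -0.08, 0.04, 0.0, 1.81, -0.08, 0.04, 0.0, 1.81, -0.08, 0.04, 0.0]
```

View pics/w16.png

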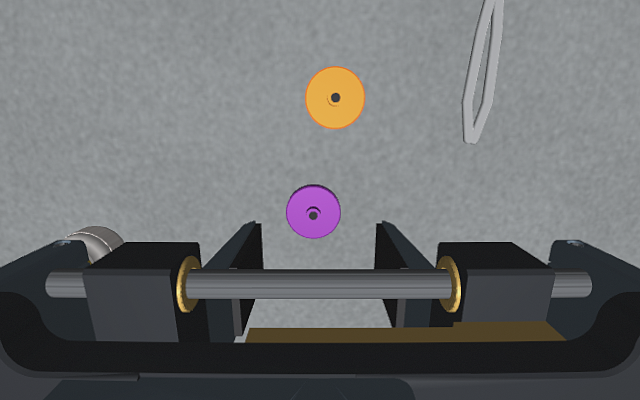

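Request:
jog_arm:
  plan: [2,-0.1,0.05,0,2,-0.1,0.05,0,2,-0.1,0.05,0,1.6,-0.1,0.05,0,0.8,0,0,0,0.3,0,0,0,0,0,0,0,0,0,0,0]

```text
time_s: 23.68
ee_pos: [456.8, -303.8, -2.3]
ee_rot: [-35.0, 89.9, -35.4]
force: [-0.5, 0.0, 0.5]
gripper_width: 65.3
```

Request:
jog_arm:
  plan: [0.2,0.1,-0.05,0,0.2,0,0,0,0,0,0,0]

```text
time_s: 23.93
ee_pos: [455.7, -302.8, -6.8]
ee_rot: [-38.9, 90.0, -39.4]
force: [-0.3, 0.2, 0.5]
gripper_width: 65.3
```

Request:
jog_arm:
  plan: [0.03,0,0,0,0,0,0,0,0,0,0,0,0,0,0,0,0,0,0,0,0,0,0,0]
  claw: 3.5
  newtons: 15

```text
time_s: 24.43
ee_pos: [455.7, -302.9, -7.2]
ee_rot: [-48.1, 90.0, -48.6]
force: [-1.2, -0.2, 0.2]
gripper_width: 44.9
```

Request:
jog_arm:
  plan: [-0.5,0,0,0,-1.5,0,0,0,-2.5,0,0,0,-3,0,0,0,-3,0,0,0,-1.8,0,0,0,0,0,0,0]

```text
time_s: 25.02
ee_pos: [458.0, -304.5, 120.4]
ee_rot: [-34.8, 89.5, -35.2]
force: [0.5, -0.2, -1.0]
gripper_width: 45.2
```

Run:
```python
from h import *
st,im=shot("wrist","pics/w17.png");print(st['ee_pos'],st['gripper_width'])
planrows([537.3,170,105],41.65-theta(st),16)
```

```text
[ 458.04654053 -304.47974266  120.39288267] 45.17016143516595
[0.08, 2.96, 0.48, -0.44, 0.08, 2.94, 0.61, -0.44, 0.08, 2.91, 0.75, -0.44, 0.08, 2.87, 0.88, -0.44, 0.08, 2.83, 1.01, -0.44, 0.08, 2.78, 1.14, -0.44, 0.08, 2.72, 1.27, -0.44, 0.08, 2.66, 1.39, -0.44, 0.08, 2.59, 1.51, -0.44, 0.08, 2.52, 1.63, -0.44, 0.08, 2.44, 1.74, -0.44, 0.08, 2.36, 1.85, -0.44]
[0.08, 2.27, 1.96, -0.44, 0.08, 2.18, 2.06, -0.44, 0.08, 2.08, 2.16, -0.44, 0.08, 1.98, 2.25, -0.44]
```

View pics/w17.png

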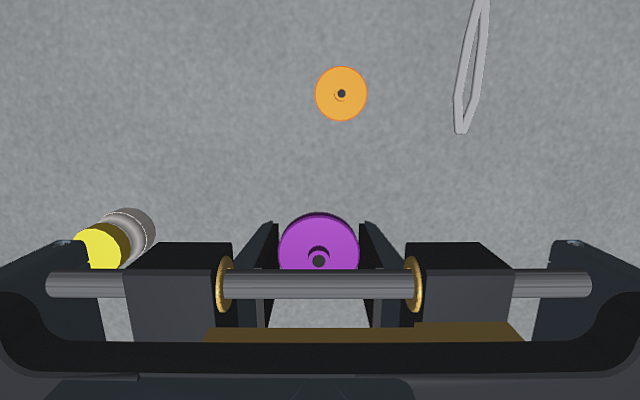

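Request:
jog_arm:
  plan: [0.1,2.95,0.5,-0.44,0.1,2.95,0.6,-0.44,0.1,2.9,0.75,-0.44,0.1,2.85,0.9,-0.44,0.1,2.85,1.0,-0.44,0.1,2.8,1.15,-0.44,0.1,2.7,1.25,-0.44,0.1,2.65,1.4,-0.44,0.1,2.6,1.5,-0.44,0.1,2.5,1.65,-0.44,0.1,2.45,1.75,-0.44,0.1,2.35,1.85,-0.44]

```text
time_s: 26.07
ee_pos: [514.9, 53.5, 102.0]
ee_rot: [155.4, 89.8, -173.2]
force: [1.6, -0.4, -0.3]
gripper_width: 45.7
```

Request:
jog_arm:
  plan: [0.1,2.25,1.95,-0.44,0.1,2.2,2.05,-0.44,0.1,2.1,2.15,-0.44,0.1,2,2.25,-0.44,0.5,0,0,0,0.5,0,0,0,0,0,0,0,0,0,0,0,0,0,0,0]

```text
time_s: 26.82
ee_pos: [535.2, 169.3, 89.3]
ee_rot: [168.6, 89.9, -149.7]
force: [0.6, 0.2, -0.1]
gripper_width: 45.1
```

Run:
```python
from h import *
st,im=shot("wrist","pics/w18.png");C=cam("wrist",st);print(st['ee_pos'],theta(st),st['gripper_width'])
planrows([537.3,170.1,60],0,3)
```

```text
[535.18147077 169.3258444   89.268927  ] 41.674465584405425 45.07369232718546
[0.99, -0.02, 0.06, 0.0, 0.99, -0.02, 0.06, 0.0, 0.99, -0.02, 0.06, 0.0]
```

View pics/w18.png

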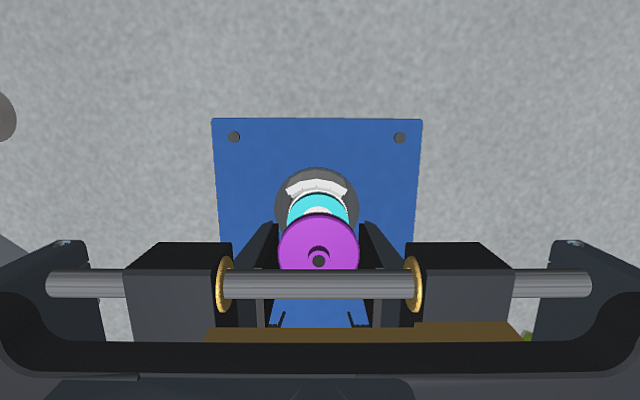

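Request:
jog_arm:
  plan: [1,-0.05,0.1,0,1,-0.05,0.1,0,0.8,0,0,0,0.4,0,0,0,0.3,0,0,0,0,0,0,0,0,0,0,0]

```text
time_s: 27.45
ee_pos: [537.7, 171.1, 54.5]
ee_rot: [-179.8, 90.0, -138.0]
force: [-0.2, -0.8, 0.2]
gripper_width: 44.9
```

Request:
jog_arm:
  plan: [0.4,0,-0.05,0,0.4,0,-0.05,0,0.3,0,0,0,0.2,0,0,0,0.1,0,0,0,0,0,0,0]

```text
time_s: 27.95
ee_pos: [536.8, 170.4, 40.3]
ee_rot: [166.5, 90.0, -151.7]
force: [0.3, 0.9, -0.8]
gripper_width: 45.4
```

Request:
jog_arm:
  plan: [0.1,0,0,0,0.05,0,0,0,0,0,0,0]

```text
time_s: 28.2
ee_pos: [537.0, 170.5, 39.1]
ee_rot: [-80.5, 90.0, -38.7]
force: [0.6, 0.4, -0.9]
gripper_width: 45.3
```

Request:
jog_arm:
  plan: [0.1,0,0,0,0,0,0,0,0,0,0,0]

```text
time_s: 28.45
ee_pos: [537.0, 170.4, 38.1]
ee_rot: [-104.4, 90.0, -62.6]
force: [-1.1, -0.1, -0.9]
gripper_width: 45.3
```

Request:
jog_arm:
  plan: [0.06,0,0,0,0,0,0,0,0,0,0,0]

```text
time_s: 28.7
ee_pos: [537.1, 170.5, 37.7]
ee_rot: [-42.1, 90.0, -0.4]
force: [0.3, -0.4, 1.6]
gripper_width: 45.7
```

Request:
jog_arm:
  plan: [0.05,0,0,0,0,0,0,0]

```text
time_s: 28.87
ee_pos: [537.1, 170.5, 37.7]
ee_rot: [-33.1, 90.0, 8.7]
force: [-1.1, -0.0, 5.6]
gripper_width: 45.5
```

Request:
jog_arm:
  plan: [0,0,0,0,0,0,0,0,0,0,0,0,0,0,0,0]
  claw: 6.5

```text
time_s: 29.2
ee_pos: [536.9, 170.4, 36.8]
ee_rot: [169.0, 90.0, -149.2]
force: [-0.1, -0.5, 0.1]
gripper_width: 64.4
```

Request:
jog_arm:
  plan: [-1,0,0,0,-2.5,0,0,0,-3,0,0,0,-3,0,0,0,0,0,0,0,0,0,0,0,0,0,0,0]

```text
time_s: 29.78
ee_pos: [536.5, 170.4, 132.0]
ee_rot: [164.6, 90.0, -153.7]
force: [-0.6, 0.5, -0.3]
gripper_width: 64.5
```

Run:
```python
from h import *
st,im=shot("wrist","pics/w19.png");C=cam("wrist",st);print(st['ee_pos'],theta(st),st['gripper_width'])
blobs(im,C,"lid",*PUR,56,box=(230,100,420,262))
cv2.imwrite("pics/w19c.png",cv2.resize(im[120:300,220:420],None,fx=3,fy=3))
st,im=shot("side","pics/s19.png");cv2.imwrite("pics/s19c.png",cv2.resize(im[110:230,250:370],None,fx=5,fy=5,interpolation=cv2.INTER_CUBIC))
```

```text
[536.50825323 170.35082604 132.01705727] 41.76736237869108 64.51686650933436
lid px [318. 207.] ctr [537.  170.5] axes [45.1 45.7]
```

View pics/w19c.png

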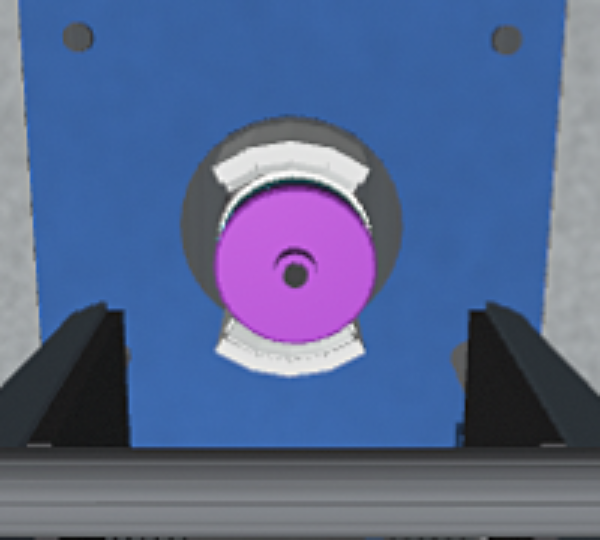

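View pics/s19c.png

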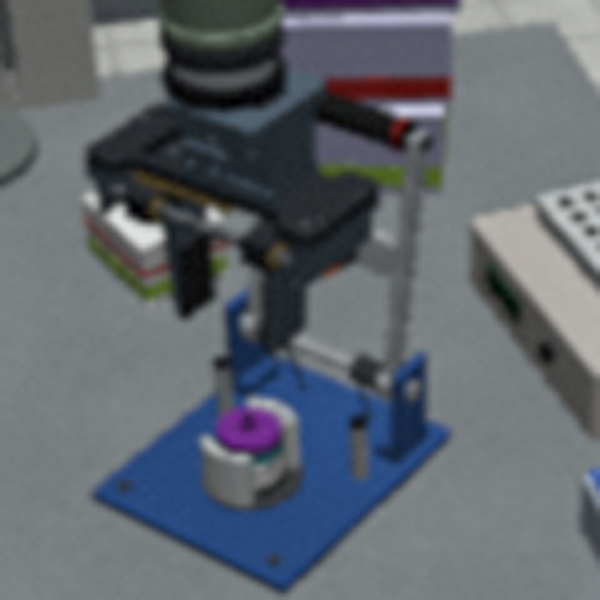

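Request:
jog_arm:
  plan: [-3,0,0,0,-3,0,0,0,-3.5,0,0,0,-3.5,0,0,0,-2.5,0,0,0,0,0,0,0]

```text
time_s: 30.38
ee_pos: [539.2, 171.1, 291.9]
ee_rot: [-26.1, 89.5, 15.7]
force: [-0.1, -0.4, 0.2]
gripper_width: 64.7
```

Run:
```python
from h import *
st=env.state();print(st['ee_pos'],st['qpos'].round(1))
planrows([624.4,246.9,288],-48.35-theta(st),15)
```

```text
[539.19691162 171.10789121 291.88610679] [  16.4   14.8   82.    -0.    82.6 -115.3]
[0.03, -0.0, 0.76, 1.0, 0.03, 0.08, 0.76, 1.0, 0.03, 0.16, 0.74, 1.0, 0.03, 0.23, 0.72, 1.0, 0.03, 0.31, 0.69, 1.0, 0.03, 0.38, 0.66, 1.0, 0.03, 0.45, 0.62, 1.0, 0.03, 0.51, 0.57, 1.0, 0.03, 0.56, 0.51, 1.0, 0.03, 0.61, 0.45, 1.0, 0.03, 0.66, 0.38, 1.0, 0.03, 0.69, 0.31, 1.0]
[0.03, 0.72, 0.24, 1.0, 0.03, 0.74, 0.16, 1.0, 0.03, 0.76, 0.08, 1.0]
```

Request:
jog_arm:
  plan: [0,0,0.75,1,0,0.1,0.75,1,0,0.15,0.75,1,0,0.25,0.7,1,0,0.3,0.7,1,0,0.4,0.65,1,0,0.45,0.6,1,0,0.5,0.55,1,0,0.55,0.5,1,0,0.6,0.45,1,0,0.65,0.4,1,0,0.7,0.3,1]

```text
time_s: 31.38
ee_pos: [604.0, 231.0, 284.6]
ee_rot: [-128.0, 89.8, -158.5]
force: [-0.0, 0.1, -0.5]
gripper_width: 65.0
```

Request:
jog_arm:
  plan: [0,0.7,0.25,1,0,0.75,0.15,1,0,0.75,0.1,1,0,0,0,0,0,0,0,0,0,0,0,0]

```text
time_s: 31.88
ee_pos: [620.8, 245.5, 285.8]
ee_rot: [-106.2, 89.9, -154.3]
force: [0.2, 0.5, 0.1]
gripper_width: 65.2
```

Run:
```python
from h import *
st,im=shot("wrist","pics/w20.png");C=cam("wrist",st);print(st['ee_pos'],theta(st),st['gripper_width'])
st,im=shot("side","pics/s20.png");cv2.imwrite("pics/s20c.png",cv2.resize(im[60:200,250:390],None,fx=4,fy=4,interpolation=cv2.INTER_CUBIC))
```

```text
[620.82956903 245.48015363 285.80362988] -48.109684085668356 65.15299295239802
```

View pics/w20.png

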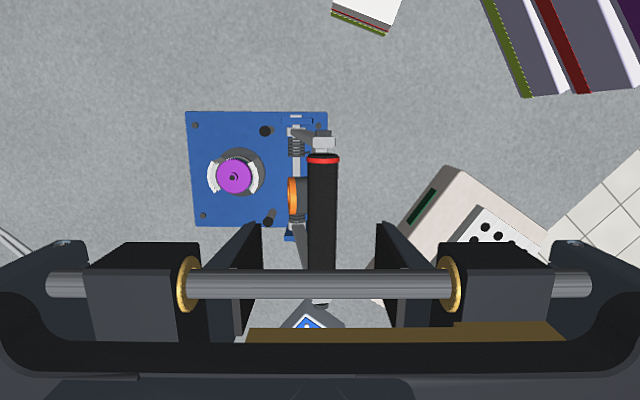

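View pics/s20c.png

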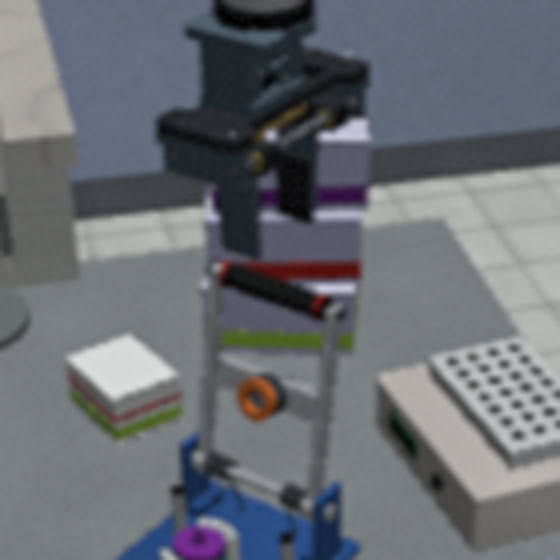

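Request:
jog_arm:
  plan: [1.5,0.15,0,0,1.5,0.15,0,0,1.5,0,0,0,1.5,0,0,0,1,0,0,0,0,0,0,0,0,0,0,0]

```text
time_s: 32.57
ee_pos: [623.4, 247.7, 217.0]
ee_rot: [-98.0, 90.0, -146.2]
force: [-0.1, 0.2, -0.3]
gripper_width: 65.1
```

Run:
```python
from h import *
st,im=shot("wrist","pics/w21.png");C=cam("wrist",st);print(st['ee_pos'],theta(st),st['force'])
```

```text
[623.41236889 247.67099286 217.00565213] -48.216123305464315 [-0.08571822  0.18487859 -0.28293479]
```

View pics/w21.png

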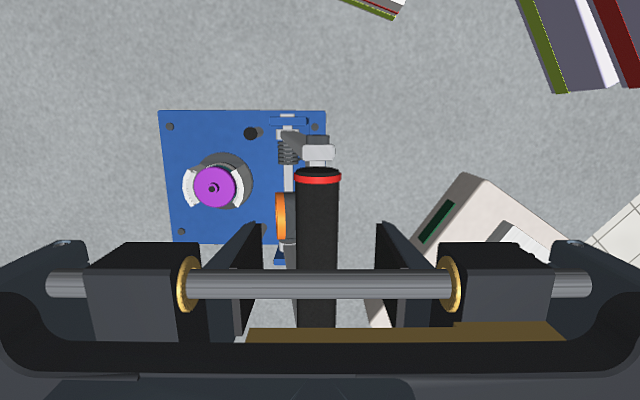

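Request:
jog_arm:
  plan: [0,0,0,0,0,0,0,0,0,0,0,0,0,0,0,0,0,0,0,0,0,0,0,0,0,0,0,0]
  claw: 1.2
  newtons: 50

```text
time_s: 33.2
ee_pos: [622.6, 247.0, 216.9]
ee_rot: [-90.8, 89.8, -139.1]
force: [-2.2, -2.9, 3.8]
gripper_width: 21.3
```

Run:
```python
from h import *
st=env.state();print(st['ee_pos'],st['gripper_width'],st['force'])
# arc rows: phi 0->1.745, tool y = +press x, tool x = down
n=30;a=np.radians(10);ph=np.linspace(0,1.745,n+1)
ang=a-ph  # angle from upright, + towards +x
X=180*np.sin(ang);Z=180*np.cos(ang)
r=[]
for i in range(n): r.append([-(Z[i+1]-Z[i])/10,(X[i+1]-X[i])/10])
print(np.round(r,2).tolist())
```

```text
[622.64197123 246.96613963 216.87661533] 21.264396509400893 [-2.2410108  -2.91657682  3.83978559]
[[-0.15, -1.04], [-0.09, -1.04], [-0.03, -1.05], [0.03, -1.05], [0.09, -1.04], [0.15, -1.04], [0.21, -1.03], [0.27, -1.01], [0.33, -0.99], [0.39, -0.97], [0.44, -0.95], [0.5, -0.92], [0.55, -0.89], [0.6, -0.86], [0.65, -0.82], [0.7, -0.78], [0.74, -0.74], [0.78, -0.7], [0.82, -0.65], [0.86, -0.6], [0.89, -0.55], [0.92, -0.5], [0.95, -0.44], [0.97, -0.39], [0.99, -0.33], [1.01, -0.27], [1.03, -0.21], [1.04, -0.15], [1.04, -0.09], [1.05, -0.03]]
```

Request:
jog_arm:
  plan: [-0.15,-1.05,0,0,-0.1,-1.05,0,0,0,-1.05,0,0,0,-1.05,0,0,0.1,-1.05,0,0,0.15,-1.05,0,0,0.2,-1.0,0,0,0.3,-1.0,0,0,0.35,-1.0,0,0,0.35,-1.0,0,0]

```text
time_s: 34.03
ee_pos: [546.8, 180.1, 205.5]
ee_rot: [96.5, 89.7, 48.2]
force: [3.9, 6.0, -5.8]
gripper_width: 21.5
```

```bash
cat > arc.py <<'E'
from h import *
st=env.state();p=st['ee_pos'];O=np.array([537.5,169.6]);xd=np.array([.7473,.6645])
x=(p[:2]-O)@xd;y=(p[:2]-O)@np.array([-xd[1],xd[0]]);print("press x,y",x,y,"z",p[2],"width",st['gripper_width'],"F",st['force'].round(1))
dx=x-85;dz=p[2]+28.5-68;print("radius",np.hypot(dx,dz),"phi",np.radians(10)-np.arctan2(dx,dz))
E
python3 arc.py
```

```text
press x,y 13.960930340450194 1.6567972444508177 z 205.4761313269554 width 21.493437320170028 F [ 3.9  6.  -5.8]
radius 180.53981718268443 phi 0.5789483987070371
```

Tracking well. Continuing the arc.

Request:
jog_arm:
  plan: [0.45,-0.95,0,0,0.5,-0.9,0,0,0.55,-0.9,0,0,0.6,-0.85,0,0,0.65,-0.8,0,0,0.7,-0.8,0,0,0.75,-0.75,0,0,0.8,-0.7,0,0,0.8,-0.65,0,0,0.85,-0.6,0,0]

```text
time_s: 34.87
ee_pos: [487.3, 127.6, 139.8]
ee_rot: [104.4, 89.7, 56.2]
force: [1.0, 5.4, 4.8]
gripper_width: 21.2
```

```bash
python3 arc.py
```

```text
press x,y -65.45257970496824 1.9804818467465084 z 139.83289241731245 width 21.18229077004835 F [1.  5.4 4.8]
radius 180.83879019918214 phi 1.1571832213495414
```

Request:
jog_arm:
  plan: [0.9,-0.55,0,0,0.9,-0.5,0,0,0.95,-0.45,0,0,0.95,-0.4,0,0,1.0,-0.35,0,0,1.0,-0.25,0,0,1.0,-0.2,0,0,1.0,-0.15,0,0,0,0,0,0]

```text
time_s: 35.62
ee_pos: [465.3, 108.2, 61.5]
ee_rot: [147.1, 89.9, 98.8]
force: [-1.3, 5.4, 6.8]
gripper_width: 21.3
```

```bash
python3 arc.py
```

```text
press x,y -94.69100988573156 2.0984096142719513 z 61.51902322886988 width 21.32088355925233 F [-1.3  5.4  6.8]
radius 181.03506957964686 phi 1.6233988569103854
```

Request:
jog_arm:
  plan: [0.4,-0.05,0,0,0.4,0,0,0,0.4,0,0,0,0.3,0,0,0,0.2,0,0,0,0,0,0,0]

```text
time_s: 36.12
ee_pos: [464.4, 107.4, 45.9]
ee_rot: [-167.1, 89.9, 144.6]
force: [-3.6, 2.8, 12.7]
gripper_width: 21.0
```

```bash
python3 arc.py
```

```text
press x,y -95.92607613065665 2.1037316489105122 z 45.875596031228625 width 21.04364661990064 F [-3.6  2.8 12.7]
radius 181.0383750722194 phi 1.7101051475665567
```

Request:
jog_arm:
  plan: [0.2,0,0,0,0.2,0,0,0,0,0,0,0]

```text
time_s: 36.37
ee_pos: [464.3, 107.4, 42.1]
ee_rot: [-165.8, 89.9, 145.9]
force: [-4.2, 2.5, 13.0]
gripper_width: 21.3
```

Request:
jog_arm:
  plan: [0.15,0,0,0,0,0,0,0]

```text
time_s: 36.53
ee_pos: [464.3, 107.3, 40.8]
ee_rot: [-166.3, 89.9, 145.4]
force: [-5.9, 2.0, 14.5]
gripper_width: 21.1
```

Request:
jog_arm:
  plan: [0.15,0,0,0,0,0,0,0]

```text
time_s: 36.7
ee_pos: [464.3, 107.4, 39.5]
ee_rot: [-167.8, 89.9, 143.9]
force: [-5.6, 2.6, 15.1]
gripper_width: 20.7
```

```bash
python3 arc.py
```

```text
press x,y -96.03398266320094 2.105698911694281 z 39.52578424101749 width 20.696686661760552 F [-5.6  2.6 15.1]
radius 181.0339844993951 phi 1.7451868243657493
```

Request:
jog_arm:
  plan: [0.1,0,0,0,0,0,0,0]

```text
time_s: 36.87
ee_pos: [464.3, 107.3, 39.4]
ee_rot: [-171.7, 89.9, 140.0]
force: [-7.3, 1.8, 22.0]
gripper_width: 21.2
```

Request:
jog_arm:
  plan: [0.1,0,0,0,0,0,0,0]

```text
time_s: 37.03
ee_pos: [464.4, 107.4, 39.3]
ee_rot: [174.7, 89.9, 126.4]
force: [-10.6, 1.9, 30.3]
gripper_width: 20.9
```

Request:
jog_arm:
  plan: [0,0,0,0,0,0,0,0,0,0,0,0,0,0,0,0,0,0,0,0,0,0,0,0,0,0,0,0,0,0,0,0,0,0,0,0,0,0,0,0,0,0,0,0,0,0,0,0]

```text
time_s: 38.03
ee_pos: [464.4, 107.4, 39.3]
ee_rot: [164.1, 89.9, 115.8]
force: [-10.2, 2.2, 28.1]
gripper_width: 21.2
```

```bash
python3 arc.py
python3 - <<'E'
from h import *
st,im=shot("side","pics/s22.png");a=cv2.resize(im[130:240,240:370],None,fx=5,fy=5,interpolation=cv2.INTER_CUBIC);cv2.imwrite("pics/s22c.png",a)
st,im=shot("scene","pics/c22.png");cv2.imwrite("pics/c22c.png",cv2.resize(im[110:310,200:440],None,fx=3,fy=3,interpolation=cv2.INTER_CUBIC))
st,im=shot("wrist","pics/w22.png")
E
```

```text
press x,y -95.96488794912302 2.03237072136923 z 39.28711533997541 width 21.1872610753968 F [-10.2   2.2  28.1]
radius 180.96501316640496 phi 1.7465056380006685
```

View pics/s22c.png

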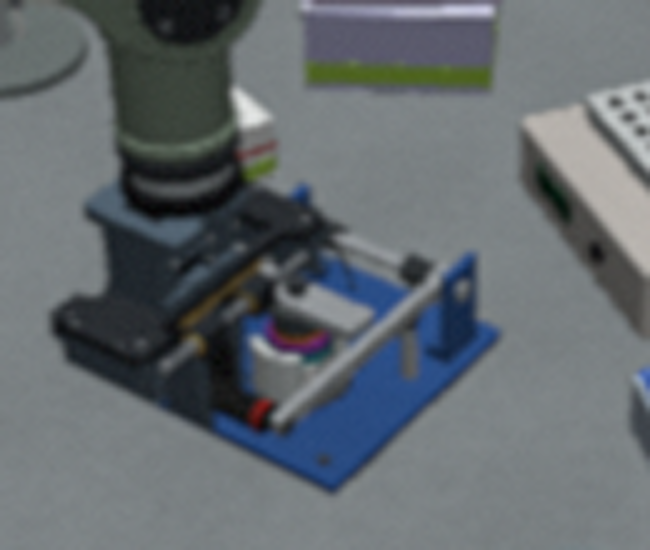

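View pics/c22c.png

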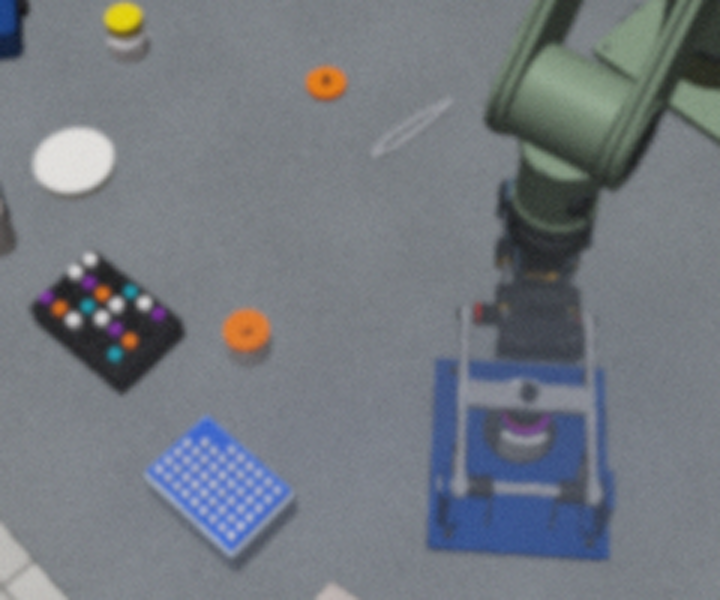

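View pics/w22.png

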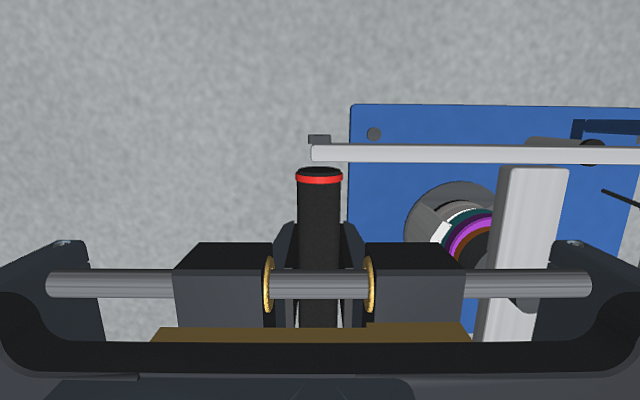

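The lever is level on its stop. The wrist view shows the foot on the purple lid at (470,240), and the grip held steady at 28 N down for a full second. The bystanders look undisturbed. Handing in.

```bash
python3 -c "
from h import *
print(env.job_done());st=env.state();print(st['time_s'],st['force'].round(1),st['ee_pos'].round(1))"
```

```text
the job is handed in; nothing more can be done
None
the job is handed in; nothing more can be done
```

The cassette is together in the nest: white base, then teal spacer, then purple lid. The arm is gripping the lever handle and holding it down on its stop. The job was handed in at about 38 s.

**Last checks**
- **Cassette:** each part met resistance at the height expected and was let go there with at most about 6 N. From above, all three parts looked round, level and centred.
- **Lever:** the angle came out at 1.746 rad. The last 2 mm of push raised the force from 15 N to 30 N with no further travel, so it is on the stop. It then stayed at about 28 N down for 1 s without slipping.
- **Bystanders:** those in view look unmoved. I did not measure them or check the kit carton closely.

**What disagreed**
- **Fingertips:** they are about 35 mm further back than stated, roughly 10 mm behind the TCP instead of 25 mm ahead. My first grasp of the base closed in the air above it. I corrected the height by touching the bench, with at most 34 N on the fingertips.
- **Nest position:** the scene camera put it about 4 mm from where the wrist camera did. I used the wrist figure, and the parts went in without any side force.
- **After hand-in:** I could not read the state again, so the last figures are from just before it.

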